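Seal the coffee canister with its bail

TASK

Seal the black coffee canister that stands slanted on the wooden stand: take the knobbed lid from the coaster and set it squarely and fully home in the mouth, and then swing the wire bail by its orange loop up and over the knob, past dead centre to its stop, so that it clamps the lid down. Do not shift or tip over the other things on the counter.

Things in the scene. Friction and masses are not known exactly. Their poses are not given: they have to be found in the camera images.
- stand: Dark wood stand, foot 170 x 140 mm, fixed to the counter. It carries the black canister slanted 0.42 rad (24 deg) from upright, its mouth facing up and towards the stand's -x side (its front, roughly towards the robot). Origin: on the counter, 10 mm in front of the centre of the foot; z straight up.
- mouth (a point): Centre of the canister's mouth, in its rim plane, 17 mm in front (stand -x) of the stand's origin, 154 mm above the counter. z: out of the mouth along the slanted axis; y: level, parallel to the bail's hinge; x: to the back (away from the robot) and upward. Canister 104 mm outside, 96 mm inside diameter, 115 mm long; empty for the first 40 mm down.
- clasp: The bail's sprung mounting: two brass ears at the canister's sides. Origin: on the canister's axis, middle of the hinge line, 45 mm below the rim plane; axes parallel to mouth's. Forced over the knob, the whole bail must rise up to 3.5 mm along the canister's axis (most at dead centre) against this spring (4.5 N to start, 4.5 N more per mm): lead or leave the loop free to rise so.
- bail (a joint): Bail angle, rad, about the clasp's y. 0: along the canister's axis (dead centre); positive: leaning to the back (mouth +x), mouth clear; -0.14: stop, clamped. Starts at 1.0 to 1.45, stays where left. Arms 64 mm either side of the axis, 6 mm crossbar 86.5 mm from the hinge line. On the seated lid it meets the knob at about 0.2, needs a push of about 5 N until dead centre, then snaps to the stop.
- loop (a point): Middle of the outer bar of the bail's orange grip loop: an 8 mm round bar parallel to the hinge, 52 mm long, 122.5 mm from the hinge line. The loop's opening is 44 mm wide and 29 mm from this bar to the crossbar, so fingers can pass on both sides of the bar. z: from the hinge line outward along the bail; y: along the bar.
- lid: Loose round lid, about 180 g, starts upright on the coaster. Origin: centre of the plug's underside; z up through the knob. Black plug 91 mm diameter, lower edge tapered, z 0 to 12 mm; brass flange 110 mm, z 12 to 20 mm; pale-wood knob 53 mm, upright sides z 20 to 44 mm, topped by a slippery steel dome (a 26 mm radius ball's cap) up to z 54 mm. It may be turned any way about its z.
- lid_seat (a point): Centre of the underside of the lid's flange (lid z 12 mm). It lies on mouth, with equal z axes, when the lid is fully home; the plug has about 2.5 mm play all round.
- coaster: Round cork coaster, 150 mm across, 8 mm thick, fixed to the counter; the lid starts on it.
- cups: stack of nested navy paper cups, 150 mm tall, 60 mm wide at the foot and 82 mm at the top; bystander, loose
- cup_lids: stack of cream cup lids, 86 mm across, 60 mm tall; bystander, loose
- mug: white mug, 80 mm across, 85 mm tall, handle on one side; bystander, loose
- sugar: white sugar jar with steel cap, 60 mm across, 75 mm tall; bystander, loose
- pods: blue bowl, 120 mm across, 45 mm tall; bystander, loose
- teaspoon: steel spoon 150 mm long lying on the counter; bystander, loose
- syrup: amber syrup bottle, 64 mm across, 190 mm tall; bystander, loose
Not all that is in view belongs to the job. Leave any green or purple look-alike of the lid alone.

How it is judged:
By the outcome, as a careful person would: the job done as asked, in the order asked, and still so for the second after the job is handed in, with the robot touching nothing.
It also fails if it takes over 58 s, if anything falls off the work surface, if the arm or the gripper's body presses on something with over 40 N, if the wrist force passes 120 N, or if a joint passes its speed limit or range.

ROBOT

A 6-joint arm with a two-finger parallel gripper is mounted at the origin on the work surface. World frame = base frame: x ahead of the robot, y to its left, z up, the work surface at z = 0. Lengths are in mm, angles in rad, forces in N, time in s.
With the tool pointing down it reaches from about 350 to 975 mm from the base axis. Payload 7.1 kg.
Tool frame: the origin (TCP) lies on the centre line of the jaws, within the pads' length; the fingertips stand 8 mm ahead of it and the grasp point (between the pads) lies 11 mm behind it; z points along the fingers, x is the direction in which the jaws open and shut, and the axes are right-handed (so a half turn about z gives the same grasp; the last joint's range is limited). The gripper opens to 88 mm and grips with 3 to 60 N. Pads are 20 mm wide; open, the fingers measure 115 mm over their backs; the gripper's body (75 mm by 178 mm) begins 61 mm behind the grasp point.
Start: joints at [1.298, 0.423, 1.63, -0, 1.089, -0.019], TCP at [156.896, 604.97, 196.375] pointing down, gripper open.
Joint ranges: [-3, 3], [-0.9, 2.11], [0.09, 2.58], [-1.31, 4.45], [0.11, 2.69], [-2.54, 2.54]. Speed limits (rad/s): [2.39, 2.39, 3.01, 3.14, 3.14, 3.14].

INTERFACE

Orientations are given as a rotation vector (axis times angle).
In Python, from workcell import ctrl gives the robot as it stands.
- The arm moves only by the shell command python3 -m handwheel 'ROWS'. ROWS is JSON, a list of rows, each a list of 3 entries, a list of its own where there are three numbers: the turn, a rotation vector about the tool's x, y, z in rad, then the shift along the tool's x, y, z in mm, then the opening, from 0 (shut) to 1 (fully open). In form: [[[ax, ay, az], [tx, ty, tz], jaw], ...]. A call has exactly 10 rows; each row shifts and turns the pose as measured when the row begins, along the tool's axes as they then stand; what a row does not reach is not made up. A row lasts 1/12 s, in which the tool goes at most 41.7 mm and 7.16 degrees, less where a joint would pass 70% of its speed; a pose out of reach is approached as far as the arm can. A call with a gripper value outside its range is refused whole. The fingers move at their own pace and stop on an object; the grip force is fixed at half the most. Time passes only in rows, so rows that do not move let the fingers close, or fill a call up. It gives the time, the measured TCP pose, the force and the opening at its end, in the units of the state.
- ctrl.get_obs(): the state, without advancing time (a new reading comes with each control period).
- ctrl.get_image(name): name is "scene" or "top"; returns a dict with "pixels" (384x512x3 uint8, red, green, blue), "camera_matrix" (3x3 intrinsics, pixels), "rvec" (rotation vector, rad) and "tvec" (3), from world to camera coordinates, as OpenCV has them. Camera axes: x right, y down, z forward; pixel columns grow to the right and rows downward; lengths in mm; the calibration is good to about 2 mm. A picture is of the moment at which its call begins. There is no depth.
- ctrl.close_job(): hands the job in, once; it reports no verdict.
Trained networks look in a picture, given as the dict that the camera call returned (one of the last four; its "shot" number tells which), for a name from the list of things; names that differ only in an ending like _2 or _b are one class to them, and where a whole thing is asked for, a point or a joint stands for the part that bears it (a point fixed in the world has none). Each returns a list of dicts, best first, with "score" (0 to 1); they miss things now and then, are a little off and sometimes report something else, mostly with a low value. They report only what shows in the picture. A call takes as long as a camera call. They do not tell look-alikes from the thing itself.
- ctrl.look_for(picture, query): "position" ([x, y, z] in mm, in the coordinates of the camera as it stood for that picture, good to about 4 mm: the middle of the surface that is visible of it).
- ctrl.spot_point(picture, query): "position" ([x, y, z] in mm, in the coordinates of the camera as it stood for that picture, good to about 4 mm: a listed point, or the origin of a listed thing).
The state is a dict: "t": time; "qpos": joint angles; "qvel": joint speeds; "joint_torque": joint torques, N m; "ee_pos": TCP position; "orientation": TCP orientation; "ft_force": force on the tool from outside, world axes, zero at the start; "moment": the same for the moment, N m; "width": finger opening in mm.
Only numpy, scipy, OpenCV 4.12 (cv2) and the standard library are available. Lean on these libraries where they do the work, as an engineer would, in place of code of your own. Each camera call takes 0.05 s, during which the arm holds its last target.

## Working session

There is one attempt and no reset: what is moved stays moved. The work goes in short steps, Python scripts to look and compute and a shell command to move; the robot and the scene stay as the last step left them, time stands still between calls to the robot, and variables do not carry over. Pictures are saved under pics/ and viewed, and the job is handed in when it is done.

```bash
ls; mkdir -p pics; cat > h.py <<'E'
import numpy as np, cv2
from scipy.spatial.transform import Rotation as R
from workcell import ctrl
def shot(name,fn=None):
    im=ctrl.get_image(name)
    if fn: cv2.imwrite('pics/'+fn,cv2.cvtColor(im['pixels'],cv2.COLOR_RGB2BGR))
    return im
def cam(im): return R.from_rotvec(np.ravel(im['rvec'])).as_matrix(),np.ravel(im['tvec'])
def w(im,p):
    r,t=cam(im); return r.T@(np.array(p)-t)
def px(im,P):
    return cv2.projectPoints(np.array(P,float).reshape(-1,3),np.ravel(im['rvec']),np.ravel(im['tvec']),np.array(im['camera_matrix']),None)[0].reshape(-1,2)
def ray(im,u,z):
    r,t=cam(im);K=np.array(im['camera_matrix']);d=r.T@np.linalg.solve(K,[u[0],u[1],1]);c=-r.T@t
    return c+d*(z-c[2])/d[2]
E
python3 - <<'E'
from h import *
for n in ['scene','top']:
    im=shot(n,n+'0.png')
    for q in ['lid','stand','coaster','mouth','clasp','loop','lid_seat']:
        for f in ['spot_point','look_for']:
            try:
                for d in getattr(ctrl,f)(im,q)[:3]:
                    P=w(im,d['position']); print(n,f,q,round(d['score'],2),P.round(0),px(im,P).round(0)[0])
            except Exception as e: print(n,f,q,e)
o=ctrl.get_obs(); print({k:np.round(v,3) for k,v in o.items()})
E
```

```text
pics
scene spot_point lid 0.9 [ 733. -296.    1.] [263. 319.]
scene spot_point lid 0.68 [ 337. -520.    0.] [120. 296.]
scene spot_point lid 0.65 [ 401. -147.    1.] [218. 238.]
scene look_for lid 0.91 [ 413. -153.   21.] [219. 236.]
scene look_for lid 0.89 [ 560. -168.   25.] [247. 259.]
scene look_for lid 0.87 [ 745. -305.   20.] [264. 320.]
scene spot_point stand 0.56 [542. 143.  -3.] [299. 212.]
scene look_for stand 0.76 [578. 120.  77.] [304. 204.]
scene look_for stand 0.37 [542. 398. 119.] [340. 154.]
scene look_for stand 0.27 [ 565. -172.   26.] [248. 261.]
scene spot_point coaster 0.72 [ 555. -146.   -1.] [251. 260.]
scene spot_point coaster 0.62 [525. 423.   0.] [336. 173.]
scene look_for coaster 0.65 [615. 133. 162.] [317. 189.]
scene look_for mouth 0.63 [573. 126. 128.] [305. 192.]
scene look_for mouth 0.54 [610. 122. 159.] [314. 190.]
scene spot_point clasp 0.7 [537. 139. 114.] [299. 189.]
scene look_for clasp 0.73 [614. 123. 163.] [315. 189.]
scene spot_point loop 0.71 [642. 143. 179.] [326. 186.]
scene spot_point loop 0.61 [528. 423.  -0.] [337. 173.]
scene look_for loo
[... 1689 characters left out ...]
int lid_seat 0.87 [ 405. -153.   11.] [281. 225.]
top look_for lid_seat 0.97 [ 728. -300.   20.] [317. 145.]
top look_for lid_seat 0.76 [ 403. -152.   20.] [281. 226.]
top look_for lid_seat 0.72 [ 545. -161.   30.] [283. 189.]
{'t': np.float64(1.5), 'qpos': array([ 1.298,  0.423,  1.63 ,  0.   ,  1.089, -0.019]), 'qvel': array([ 0.001,  0.   ,  0.001,  0.002, -0.002,  0.001]), 'joint_torque': array([ 1.0000e-03, -5.4458e+01, -2.7404e+01,  6.4000e-02,  1.7000e-02,
       -0.0000e+00]), 'ee_pos': array([156.888, 604.97 , 196.359]), 'orientation': array([ 2.485,  1.922, -0.   ]), 'ft_force': array([ 0.334,  0.174, -0.657]), 'moment': array([-0.015, -0.034,  0.015]), 'width': np.float64(87.756)}
```

View pics/scene0.png

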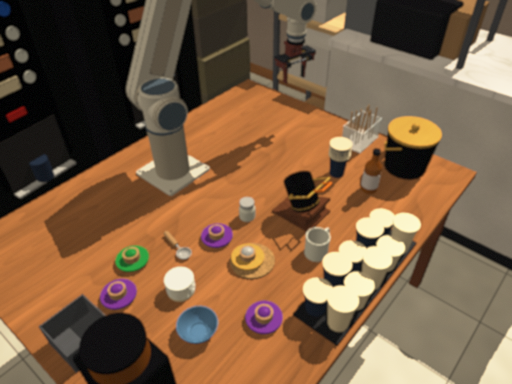

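View pics/top0.png

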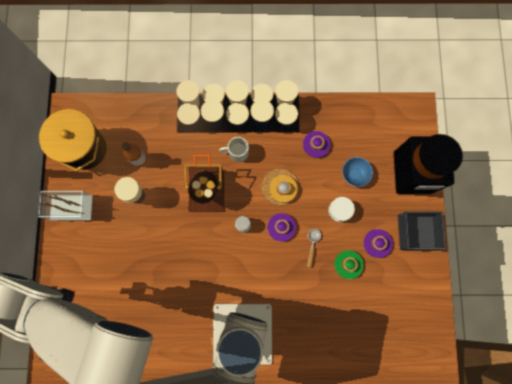

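```bash
python3 - <<'E'
import cv2
a=cv2.imread('pics/top0.png'); cv2.imwrite('pics/top0c.png',cv2.resize(a[110:310,170:390],None,fx=3,fy=3,interpolation=cv2.INTER_CUBIC)[:600,:660])
a=cv2.imread('pics/scene0.png'); cv2.imwrite('pics/scene0c.png',cv2.resize(a[150:350,190:390],None,fx=3,fy=3,interpolation=cv2.INTER_CUBIC))
E
```

```text
(no output)
```

View pics/top0c.png

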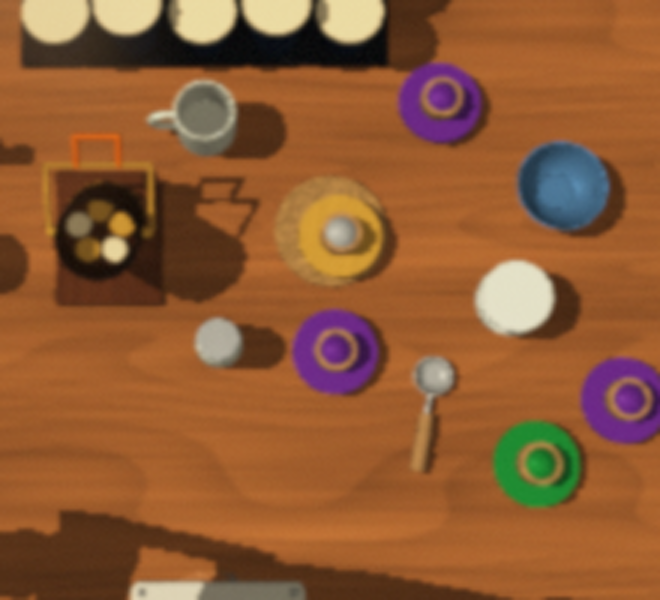

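View pics/scene0c.png

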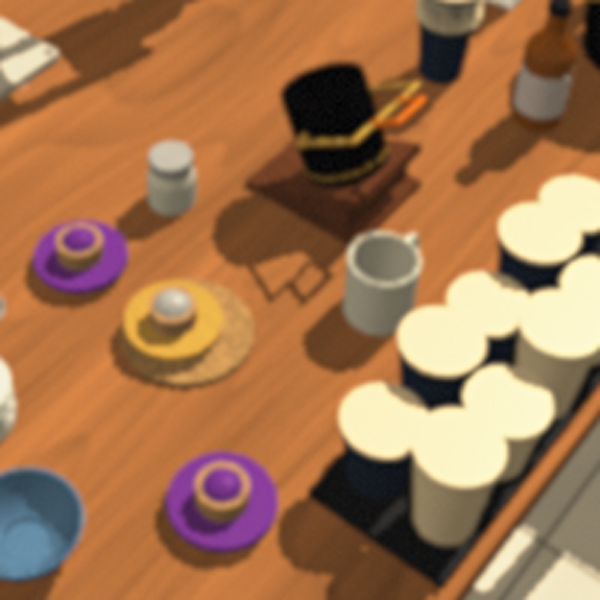

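The lid to use is the brass one with the steel dome on the cork coaster: top (283,188), scene (247,258). The purple ones at top (317,145), (282,227) and (378,243) and the green one at (349,264) are look-alikes, and the crops confirm it. Next I'll measure precisely.

```bash
python3 - <<'E'
from h import *
acc={}
for k in range(3):
  for n in ['scene','top']:
    im=shot(n)
    for q,near in [('lid',(548,-160)),('lid_seat',(548,-160)),('mouth',(522,141)),('stand',(540,142)),('clasp',(540,140)),('loop',(643,140)),('coaster',(560,-150))]:
        for d in ctrl.spot_point(im,q):
            P=w(im,d['position'])
            if np.hypot(*(P[:2]-near))<35 : acc.setdefault((q,n),[]).append(P)
for k,v in acc.items(): print(k,len(v),np.mean(v,0).round(1),np.std(v,0).round(1))
for n in ['top','scene']:
    im=shot(n); hsv=cv2.cvtColor(im['pixels'],cv2.COLOR_RGB2HSV)
    print(n,'cam',(-cam(im)[0].T@cam(im)[1]).round(0))
    # silhouettes
    c=px(im,[548,-160,28])[0]; yy,xx=np.mgrid[:384,:512]
    m=(hsv[...,0]>15)&(hsv[...,0]<28)&(hsv[...,1]>150)&(hsv[...,2]>150)&(np.hypot(xx-c[0],yy-c[1])<28)
    nn,l,s,ce=cv2.connectedComponentsWithStats(m.astype(np.uint8)); i=1+np.argmax(s[1:,4])
    pts=np.argwhere(l==i)[:,::-1].astype(np.int32)
    cnt=cv2.convexHull(pts); e=cv2.fitEllipse(cnt); print(n,'flange',s[i],e,ray(im,e[0],28).round(1))
    hull=np.array([ray(im,p[0],28) for p in cnt]); (cx,cy),r=cv2.minEnclosingCircle(hull[:,:2].astype(np.float32)); print('circ',cx,cy,r)
    c=px(im,[643,140,180])[0]
    m=(hsv[...,0]<12)&(hsv[...,1]>200)&(hsv[...,2]>150)&(np.hypot(xx-c[0],yy-c[1])<25)
    p=np.argwhere(m)[:,::-1]; print('loop px',len(p),p.min(0),p.max(0),p.mean(0), cv2.minAreaRect(p.astype(np.float32)))
E
```

```text
('lid_seat', 'scene') 3 [ 551.  -160.7   17.8] [1.7 1.3 0.9]
('mouth', 'scene') 3 [522.3 145.7 152.1] [0.7 0.5 0.9]
('stand', 'scene') 4 [535.9 144.2  37.5] [ 6.9  0.7 67. ]
('clasp', 'scene') 3 [535.2 140.8 111.8] [1.  0.9 1.9]
('loop', 'scene') 3 [645.3 141.7 176. ] [0.6 1.4 0.8]
('coaster', 'scene') 3 [ 557.2 -146.3    0.8] [0.6 1.  1.4]
('lid', 'top') 4 [ 547.6 -160.9   11.8] [1.1 1.  6.5]
('lid_seat', 'top') 3 [ 548.2 -160.8   22.4] [1.5 0.8 1.6]
('mouth', 'top') 3 [523.1 142.5 154.4] [2.  2.  1.1]
('stand', 'top') 3 [537.3 142.6  -0.6] [2.2 2.3 0.6]
('loop', 'top') 3 [642.1 138.8 180.2] [1.8 1.2 1. ]
('coaster', 'top') 3 [ 562.6 -151.2    0.6] [0.7 1.9 0.9]
('clasp', 'top') 1 [536.3 142.8  -3.7] [0. 0. 0.]
('lid', 'scene') 1 [ 549.  -160.3    4. ] [0. 0. 0.]
top cam [ 224.  -39. 1679.]
top flange [262 169  35  36 804] ((279.39019775390625, 186.4467010498047), (35.20196533203125, 35.61724090576172), 13.73987865447998) [ 557.2 -147.6   28. ]
circ 557.3926391601562 -149.1468048095703 71.7284927368164
loop px 15 [195 156] [210 162] [204.33333333 158.4       ] ((202.5, 159.0), (6.0, 15.0), 90.0)
scene cam [1197. -852. 1162.]
scene flange [231 243  35  27 474] ((247.8117218017578, 256.04754638671875), (26.800939559936523, 34.754791259765625), 85.75174713134766) [ 553.3 -159.    28. ]
circ 551.8832397460938 -156.3950653076172 59.58055877685547Traceback (most recent call last):
  File "<stdin>", line 23, in <module>
    return umr_minimum(a, axis, None, out, keepdims, initial, where)
ValueError: zero-size array to reduction operation minimum which has no identity
```

```bash
cat >> h.py <<'E'
A=0.42
def stand(o,yaw):
    o=np.array(o,float); Rz=R.from_euler('z',yaw).as_matrix()
    x=Rz@[np.cos(A),0,np.sin(A)]; z=Rz@[-np.sin(A),0,np.cos(A)]; y=np.cross(z,x)
    m=o+Rz@[-17,0,154]
    return m,np.c_[x,y,z],Rz
def circ(c,M,r,n=73):
    t=np.linspace(0,2*np.pi,n); return c+r*(np.cos(t)[:,None]*M[:,0]+np.sin(t)[:,None]*M[:,1])
def bail(m,M,th):
    c=m-45*M[:,2]; d=np.sin(th)*M[:,0]+np.cos(th)*M[:,2]; y=M[:,1]
    return [np.array([c+64*y,c+64*y+86.5*d,c-64*y+86.5*d,c-64*y]), np.array([c+26*y+86.5*d,c+26*y+122.5*d,c-26*y+122.5*d,c-26*y+86.5*d])]
def overlay(im,lines,box,f,fn):
    x0,y0,x1,y1=box; a=cv2.resize(cv2.cvtColor(im['pixels'],cv2.COLOR_RGB2BGR)[y0:y1,x0:x1],None,fx=f,fy=f,interpolation=cv2.INTER_CUBIC)
    b=a.copy()
    for L,col in lines:
        p=((px(im,L)+.5-[x0,y0])*f).astype(np.int32); cv2.polylines(b,[p.reshape(-1,1,2)],False,col,1,cv2.LINE_AA)
    cv2.imwrite('pics/'+fn,np.hstack([a,b]) if a.shape[1]*2<=800 else np.vstack([a,b]))
E
cat > ov.py <<'E'
from h import *
import sys
def lidlines(o,M):
    z=M[:,2]; return [(circ(o+20*z,M,55),(255,255,0)),(circ(o+12*z,M,55),(255,0,0)),(circ(o+44*z,M,26.5),(0,255,0))]
def standlines(so,yaw,th):
    m,M,Rz=stand(so,yaw); so=np.array(so)
    f=np.array([[-75,-70,0],[95,-70,0],[95,70,0],[-75,70,0],[-75,-70,0]])
    L=[(circ(m,M,52),(255,255,0)),(so+f@Rz.T,(0,255,0))]
    return L+[(b,(255,0,255)) for b in bail(m,M,th)]
E
python3 - <<'E'
from ov import *
lid=np.array([548.5,-160.8,8]); so=[538.5,142.5,0]; yaw=-.03; th=1.42
for n in ['top','scene']:
    im=shot(n)
    c=px(im,lid)[0].astype(int); overlay(im,lidlines(lid,np.eye(3)),(c[0]-30,c[1]-30,c[0]+30,c[1]+30),6,'lid_'+n+'1.png')
    c=px(im,[545,141,100])[0].astype(int); overlay(im,standlines(so,yaw,th),(c[0]-40,c[1]-40,c[0]+40,c[1]+40),5,'st_'+n+'1.png')
print(ctrl.get_obs()['t'])
E
cd pics; python3 -c "
import cv2,numpy as np
a=[cv2.imread(f'lid_{n}1.png') for n in('top','scene')];cv2.imwrite('lid1.png',np.vstack(a)[:600] if 0 else cv2.resize(np.vstack(a),None,fx=.83,fy=.83))
a=[cv2.imread(f'st_{n}1.png') for n in('top','scene')];cv2.imwrite('st1.png',cv2.resize(np.vstack(a),None,fx=.75,fy=.75))"
```

```text
4.1
```

View pics/lid1.png

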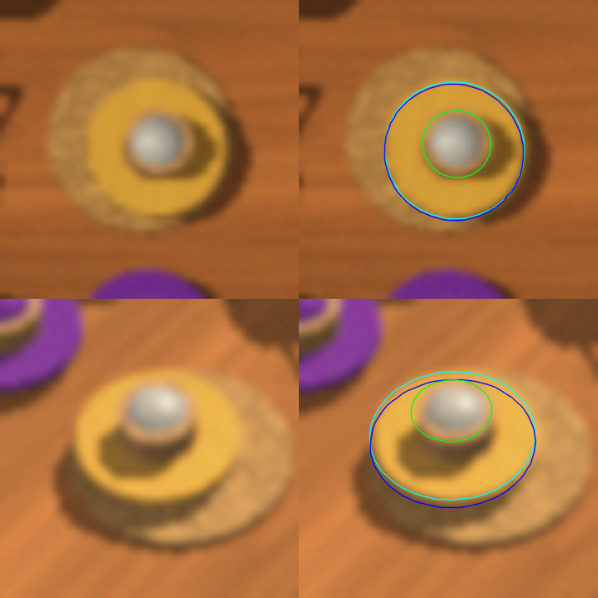

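View pics/st1.png

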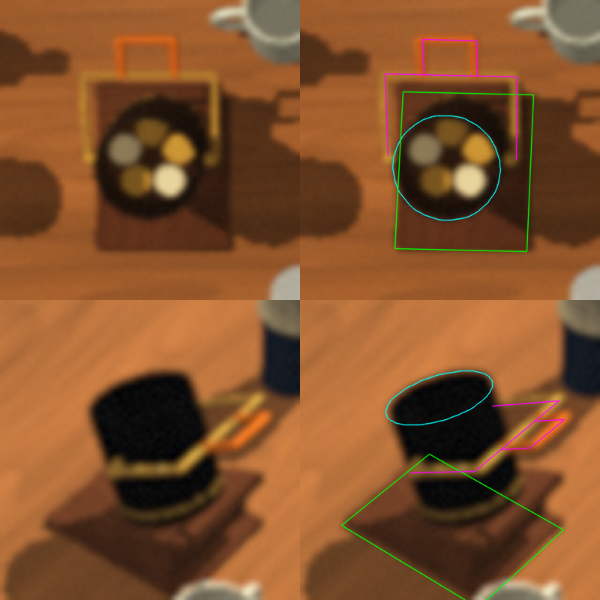

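```bash
cat > fit.py <<'E'
from ov import *
from scipy.optimize import minimize
F=6
def masks(im):
    a=cv2.resize(im['pixels'],None,fx=F,fy=F,interpolation=cv2.INTER_CUBIC).astype(int)
    r,g,b=a[...,0],a[...,1],a[...,2]
    c=px(im,[545,141,110])[0]*F; yy,xx=np.mgrid[:a.shape[0],:a.shape[1]]
    near=np.hypot(xx-c[0],yy-c[1])<45*F
    bl=(r<48)&(abs(r-b)<14)&near
    org=(r>150)&(r-g>105)&(b<70)&near
    return bl,org,near
def big(m):
    n,l,s,_=cv2.connectedComponentsWithStats(m.astype(np.uint8)); return l==1+np.argmax(s[1:,4])
if __name__=='__main__':
    ims={n:shot(n) for n in ['top','scene']}
    T={}
    for n,im in ims.items():
        bl,org,near=masks(im); bl=big(bl)
        print(n,bl.sum()/F**2,org.sum()/F**2)
        h=cv2.convexHull(np.argwhere(bl)[:,::-1].astype(np.int32)); mb=np.zeros(bl.shape,np.uint8); cv2.fillConvexPoly(mb,h,1)
        mo=np.zeros(bl.shape,np.uint8)
        if org.sum(): 
            o=big(org); cv2.fillConvexPoly(mo,cv2.convexHull(np.argwhere(o)[:,::-1].astype(np.int32)),1)
        T[n]=(mb,mo)
        v=cv2.resize(cv2.cvtColor(im['pixels'],cv2.COLOR_RGB2BGR),None,fx=F,fy=F,interpolation=cv2.INTER_CUBIC)
        v[...,1][cv2.morphologyEx(mb,cv2.MORPH_GRADIENT,np.ones((3,3)))>0]=255
        v[...,0][cv2.morphologyEx(mo,cv2.MORPH_GRADIENT,np.ones((3,3)))>0]=255
        c=(px(im,[560,141,110])[0]*F).astype(int); cv2.imwrite(f'pics/m_{n}.png',v[c[1]-200:c[1]+200,c[0]-200:c[0]+200])
    def hullmask(im,P,shape):
        p=((px(im,P)+.5)*F-.5); m=np.zeros(shape,np.uint8); cv2.fillConvexPoly(m,cv2.convexHull((p*16).astype(np.int32)),1,shift=4); return m
    def cost(q,v=False,only=None):
        m,M,_=stand([q[0],q[1],0],q[2]); c=0
        for n,im in ims.items():
            if only and n!=only: continue
            cyl=np.vstack([circ(m,M,52),circ(m-115*M[:,2],M,52)])
            k=hullmask(im,cyl,T[n][0].shape); i1=(k&T[n][0]).sum()/(k|T[n][0]).sum()
            L=bail(m,M,q[3])[1]; d=(L[1]-L[0])/36; L=np.vstack([L[1:3]+4*d,L[[0,3]]-3*d]); L=np.vstack([L+4*M[:,1],L-4*M[:,1]]) if 0 else L
            i2=0
            if T[n][1].sum(): k=hullmask(im,L,T[n][0].shape); i2=(k&T[n][1]).sum()/(k|T[n][1]).sum()
            if v: print(n,round(i1,3),round(i2,3))
            c+=(1-i1)*3+(1-i2)
        return c
    for only in [None,'top','scene']:
        r=min((minimize(cost,[538,141,y0,1.42],args=(False,only),method='Nelder-Mead',options=dict(initial_simplex=[[538,141,y0,1.42],[544,141,y0,1.42],[538,146,y0,1.42],[538,141,y0+.06,1.42],[538,141,y0,1.3]],maxiter=160)) for y0 in (-.03,.03)),key=lambda r:r.fun)
        print(only,r.x.round(3),r.fun); cost(r.x,True,only)
E
python3 fit.py
```

```text
top 4.083333333333333 14.13888888888889
scene 486.1666666666667 18.583333333333332
None [ 5.46953e+02  1.45502e+02 -2.50000e-02  1.36300e+00] 6.202374230403208
top 0.008 0.153
scene 0.433 0.32
top [5.43700e+02 1.42284e+02 4.00000e-03 1.38500e+00] 3.820541477707194
top 0.008 0.154
scene [ 5.39610e+02  1.52333e+02 -2.00000e-02  1.42400e+00] 2.3915004278971455
scene 0.438 0.294
```

```bash
python3 - <<'E'
import cv2
a=cv2.imread('pics/top0.png')[...,::-1]
print('row194 top'); print([tuple(map(int,a[194,x])) for x in range(186,226)])
print('col 203'); print([tuple(map(int,a[y,203])) for y in range(150,214)])
b=cv2.imread('pics/scene0.png')[...,::-1]
print('scene row 190');print([tuple(map(int,b[190,x])) for x in range(278,338)])
E
```

```text
row194 top
[(180, 104, 48), (174, 103, 49), (141, 80, 37), (78, 43, 22), (34, 19, 10), (29, 16, 10), (26, 15, 9), (30, 19, 9), (45, 29, 14), (77, 52, 21), (106, 74, 26), (116, 81, 28), (118, 83, 28), (118, 84, 30), (128, 91, 34), (149, 105, 36), (154, 109, 39), (133, 100, 55), (167, 143, 98), (215, 193, 140), (229, 209, 154), (231, 212, 157), (231, 211, 156), (230, 212, 157), (222, 201, 148), (185, 163, 117), (109, 92, 63), (46, 34, 23), (30, 19, 12), (39, 23, 14), (52, 29, 17), (54, 28, 16), (56, 30, 17), (56, 29, 17), (55, 29, 17), (52, 27, 15), (50, 27, 15), (54, 29, 14), (70, 40, 20), (83, 47, 24)]
col 203
[(159, 92, 45), (162, 95, 48), (161, 94, 46), (164, 92, 43), (181, 92, 33), (207, 99, 27), (182, 91, 33), (160, 90, 41), (157, 91, 44), (156, 92, 45), (159, 93, 44), (164, 96, 47), (163, 96, 45), (165, 100, 44), (174, 115, 46), (169, 113, 43), (154, 94, 41), (113, 65, 32), (95, 51, 27), (97, 53, 28), (94, 57, 26), (63, 40, 19), (38, 24, 13), (34, 21, 13), (33, 21, 13), (35, 22, 13), (60, 41, 20), (101, 70, 27), (117, 82, 30), (120, 84, 31), (120, 83, 31), (119, 83, 29), (115, 8
[... 615 characters left out ...]
 17), (12, 5, 5), (6, 7, 8), (9, 10, 9), (9, 8, 11), (9, 9, 9), (10, 8, 9), (9, 8, 8), (13, 12, 12), (10, 9, 10), (8, 8, 4), (12, 14, 12), (8, 9, 8), (13, 12, 13), (8, 10, 8), (6, 5, 3), (9, 8, 8), (7, 7, 6), (11, 10, 11), (9, 5, 6), (7, 6, 7), (10, 10, 13), (3, 3, 8), (17, 14, 11), (45, 34, 15), (89, 63, 23), (135, 87, 33), (168, 101, 36), (188, 111, 38), (196, 119, 42), (184, 107, 39), (169, 90, 30), (169, 84, 26), (171, 84, 27), (180, 90, 27), (200, 102, 32), (208, 105, 34), (181, 92, 32), (143, 78, 34), (119, 70, 37), (109, 68, 36), (120, 75, 40), (143, 89, 47), (169, 104, 56), (188, 116, 63), (197, 121, 64), (202, 124, 67), (205, 127, 68), (207, 128, 66), (210, 130, 70), (207, 128, 67)]
```

View pics/m_scene.png

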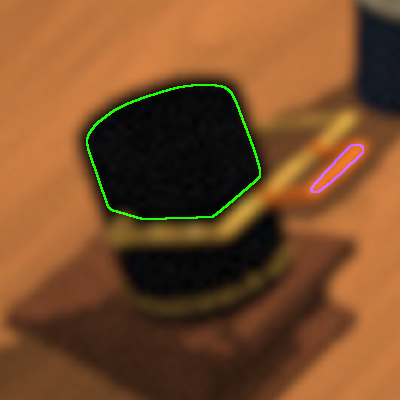

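```bash
python3 - <<'E'
from ov import *
for n in ['top','scene']:
    im=shot(n)
    for k,(so,yaw,th) in enumerate([([538.5,141,0],0.0,1.42)]):
        m,M,_=stand(so,yaw)
        L=standlines(so,yaw,th)+[(circ(m-115*M[:,2],M,52),(255,200,0)),(circ(m,M,48),(255,255,0))]
        c=px(im,[560,141,110])[0].astype(int); overlay(im,L,(c[0]-26,c[1]-30,c[0]+26,c[1]+34),7,f'z_{n}{k}.png')
E
```

```text
(no output)
```

View pics/z_top0.png

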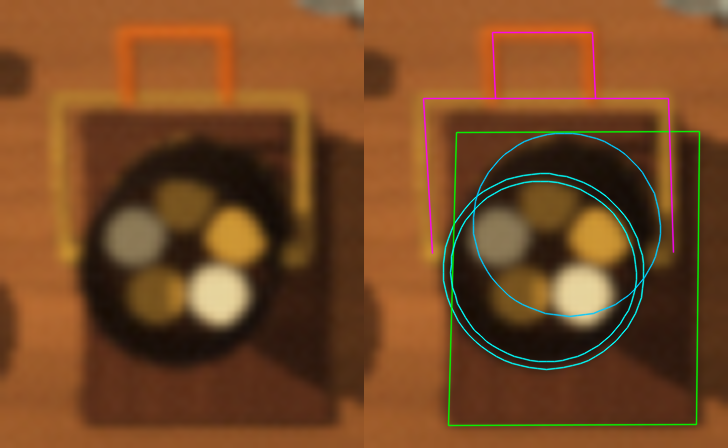

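View pics/z_scene0.png

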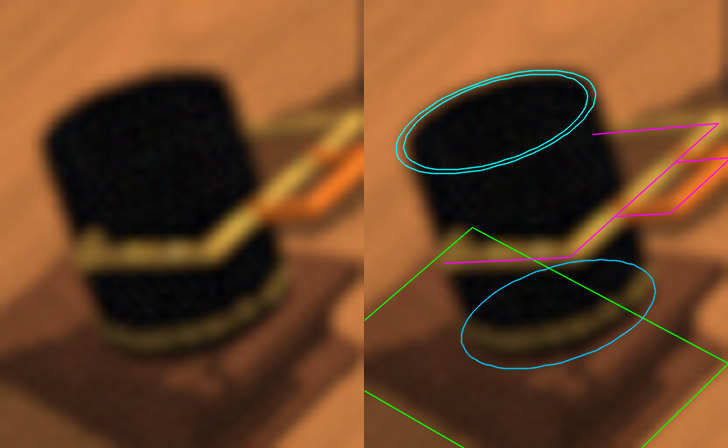

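The overlays agree to about 2 mm: lid near (548.5,-160.8), mouth near (521.5,141,154), stand yaw about 0, bail about 1.42. I'll start by turning the tool and raising it.

```bash
python3 -m handwheel '[[[0,0,0.12],[0,0,-8],1],[[0,0,0.12],[0,0,-8],1],[[0,0,0.12],[0,0,-8],1],[[0,0,0.12],[0,0,-8],1],[[0,0,0.12],[0,0,-8],1],[[0,0,0.12],[0,0,-8],1],[[0,0,0.12],[0,0,-8],1],[[0,0,0.12],[0,0,-8],1],[[0,0,0.12],[0,0,-8],1],[[0,0,0.12],[0,0,-8],1]]'
cat > dl.py <<'E'
from h import *
import sys
def delta(P,Rt,pr=True):
    o=ctrl.get_obs(); Rc=R.from_rotvec(o['orientation']).as_matrix(); p=np.array(o['ee_pos'])
    print('t',round(float(o['t']),2),'pos',p.round(1),'turn',R.from_matrix(Rc.T@Rt).as_rotvec().round(3),'shift(now axes)',(Rc.T@(np.array(P)-p)).round(1),'shift(target axes)',(Rt.T@(np.array(P)-p)).round(1),'F',np.round(o['ft_force'],1),'w',round(float(o['width']),1), 'q',np.round(o['qpos'],2))
DOWN=np.diag([1.,-1,-1])
def SL(yaw=0.):
    m,M,_=stand([0,0,0],yaw); return np.c_[M[:,0],-M[:,1],-M[:,2]]
E
python3 -c "
from dl import *
delta([548.5,-160.8,190],DOWN)"
```

```text
t: 5.13
ee_pos: [156.4, 603.2, 277.2]
orientation: [3.134, 0.112, -0.003]
ft_force: [0.1, -0.2, 0.7]
width: 87.7
t 5.13 pos [156.4 603.2 277.2] turn [0.005 0.002 0.071] shift(now axes) [336.8 789.6  90.7] shift(target axes) [392.1 764.   87.2] F [ 0.1 -0.2  0.7] w 87.7 q [1.3  0.35 1.55 0.   1.25 1.23]
```

```bash
python3 -m handwheel '[[[0.005,0.002,0.071],[0,0,0],1],[[0,0,0],[18,36,0],1],[[0,0,0],[18,36,0],1],[[0,0,0],[18,36,0],1],[[0,0,0],[18,36,0],1],[[0,0,0],[18,36,0],1],[[0,0,0],[18,36,0],1],[[0,0,0],[18,36,0],1],[[0,0,0],[18,36,0],1],[[0,0,0],[18,36,0],1]]'; python3 -m handwheel '[[[0,0,0],[18,36,2],1],[[0,0,0],[18,36,2],1],[[0,0,0],[18,36,2],1],[[0,0,0],[18,36,2],1],[[0,0,0],[18,36,4],1],[[0,0,0],[18,36,6],1],[[0,0,0],[18,36,8],1],[[0,0,0],[18,36,8],1],[[0,0,0],[18,36,8],1],[[0,0,0],[18,36,8],1]]'
python3 -c "
from dl import *
delta([548.5,-160.8,70],DOWN)"
```

```text
t: 5.97
ee_pos: [317.4, 273.8, 277.7]
orientation: [-3.132, -0.001, -0.006]
ft_force: [-0.2, -0.1, 0.1]
width: 88.0
t: 6.8
ee_pos: [500.9, -97.0, 230.4]
orientation: [-3.129, -0.001, -0.029]
ft_force: [1.5, 0.8, 0.2]
width: 87.7
t 6.8 pos [500.9 -97.  230.4] turn [-0.012 -0.018  0.   ] shift(now axes) [ 44.7  65.7 160.5] shift(target axes) [ 47.6  63.8 160.4] F [1.5 0.8 0.2] w 87.7 q [-0.23  0.2   1.86  0.02  1.06 -0.23]
```

```bash
python3 -m handwheel '[[[-0.012,-0.018,0],[15,20,0],1],[[0,0,0],[15,20,10],1],[[0,0,0],[12,15,20],1],[[0,0,0],[5,8,25],1],[[0,0,0],[0,0,30],1],[[0,0,0],[0,0,30],1],[[0,0,0],[0,0,25],1],[[0,0,0],[0,0,15],1],[[0,0,0],[0,0,0],1],[[0,0,0],[0,0,0],1]]'
python3 -c "
from dl import *
delta([548.5,-160.8,38.5],DOWN)"
```

```text
t: 7.63
ee_pos: [555.4, -175.5, 68.6]
orientation: [3.138, -0.017, 0.009]
ft_force: [0.1, -0.1, 0.5]
width: 87.6
t 7.63 pos [ 555.4 -175.5   68.6] turn [ 0.004 -0.006 -0.011] shift(now axes) [ -7.2 -14.7  30. ] shift(target axes) [ -6.9 -14.7  30.1] F [ 0.1 -0.1  0.5] w 87.6 q [-0.33  0.53  1.81 -0.    0.79 -0.31]
```

```bash
python3 -m handwheel '[[[0.004,-0.006,-0.011],[-7,-14.7,0],1],[[0,0,0],[0,0,0],1],[[0,0,0],[0,0,6],1],[[0,0,0],[0,0,6],1],[[0,0,0],[0,0,6],1],[[0,0,0],[0,0,5],1],[[0,0,0],[0,0,4],1],[[0,0,0],[0,0,1],1],[[0,0,0],[0,0,0],1],[[0,0,0],[0,0,0],1]]'
python3 - <<'E'
from dl import *
from ov import *
delta([548.5,-160.8,38.5],DOWN)
for n in ['top','scene']:
    im=shot(n); c=px(im,[548,-160,40])[0].astype(int); overlay(im,lidlines(np.array([548.5,-160.8,8]),np.eye(3)),(c[0]-28,c[1]-28,c[0]+28,c[1]+28),6,f'g_{n}.png')
a=[cv2.imread(f'pics/g_{n}.png') for n in('top','scene')];cv2.imwrite('pics/g.png',cv2.resize(np.vstack(a),None,fx=.85,fy=.85))
E
```

```text
t: 8.47
ee_pos: [551.5, -159.6, 43.3]
orientation: [3.14, 0.003, 0.012]
ft_force: [0.4, -0.1, -0.1]
width: 87.9
t 8.47 pos [ 551.5 -159.6   43.3] turn [ 0.002 -0.008  0.002] shift(now axes) [-3.1  1.2  4.8] shift(target axes) [-3.   1.2  4.8] F [ 0.4 -0.1 -0.1] w 87.9 q [-0.3   0.56  1.84  0.    0.74 -0.31]
```

View pics/g.png

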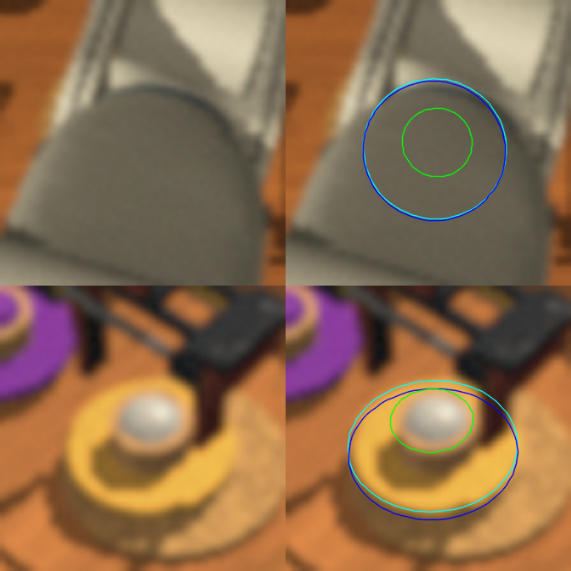

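```bash
python3 - <<'E'
from dl import *
from ov import *
im=shot('scene'); o=ctrl.get_obs(); p=np.array(o['ee_pos']); Rc=R.from_rotvec(o['orientation']).as_matrix()
L=[]
for s in (-1,1):
    q=np.array([[s*44,-10,8],[s*57,-10,8],[s*57,10,8],[s*44,10,8],[s*44,-10,8],[s*44,-10,-30],[s*44,10,-30],[s*44,10,8]]); L.append((p+q@Rc.T,(255,0,255)))
c=px(im,[548,-160,40])[0].astype(int); overlay(im,L,(c[0]-25,c[1]-28,c[0]+25,c[1]+28),8,'f_scene.png')
E
```

```text
(no output)
```

View pics/f_scene.png

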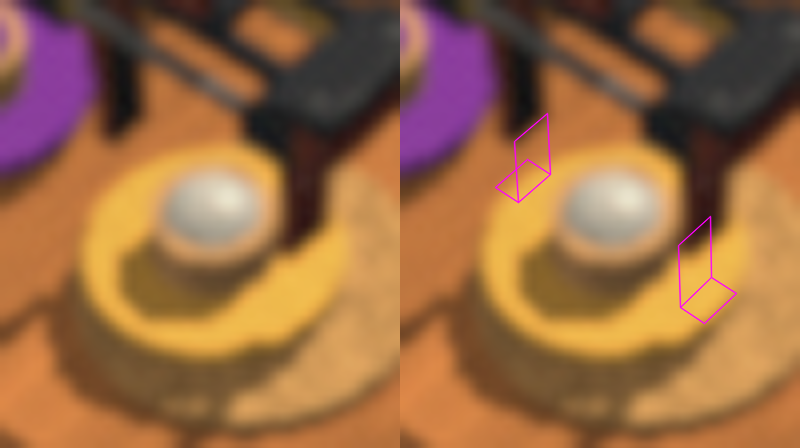

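```bash
python3 - <<'E'
from dl import *
from ov import *
im=shot('scene'); o=ctrl.get_obs(); p=np.array(o['ee_pos']); Rc=R.from_rotvec(o['orientation']).as_matrix()
L=[]
for s in (-1,1):
    q=np.array([[s*44,-10,8],[s*57,-10,8],[s*57,10,8],[s*44,10,8],[s*44,-10,8],[s*44,-10,-30],[s*44,10,-30],[s*44,10,8]]); L.append((p+q@Rc.T,(255,0,255)))
b=np.array([[-89,-37,-72],[89,-37,-72],[89,37,-72],[-89,37,-72],[-89,-37,-72]]);L.append((p+b@Rc.T,(255,255,0)))
c=px(im,[548,-160,80])[0].astype(int); overlay(im,L,(c[0]-65,c[1]-50,c[0]+65,c[1]+45),6,'f_scene2.png')
E
```

```text
(no output)
```

View pics/f_scene2.png

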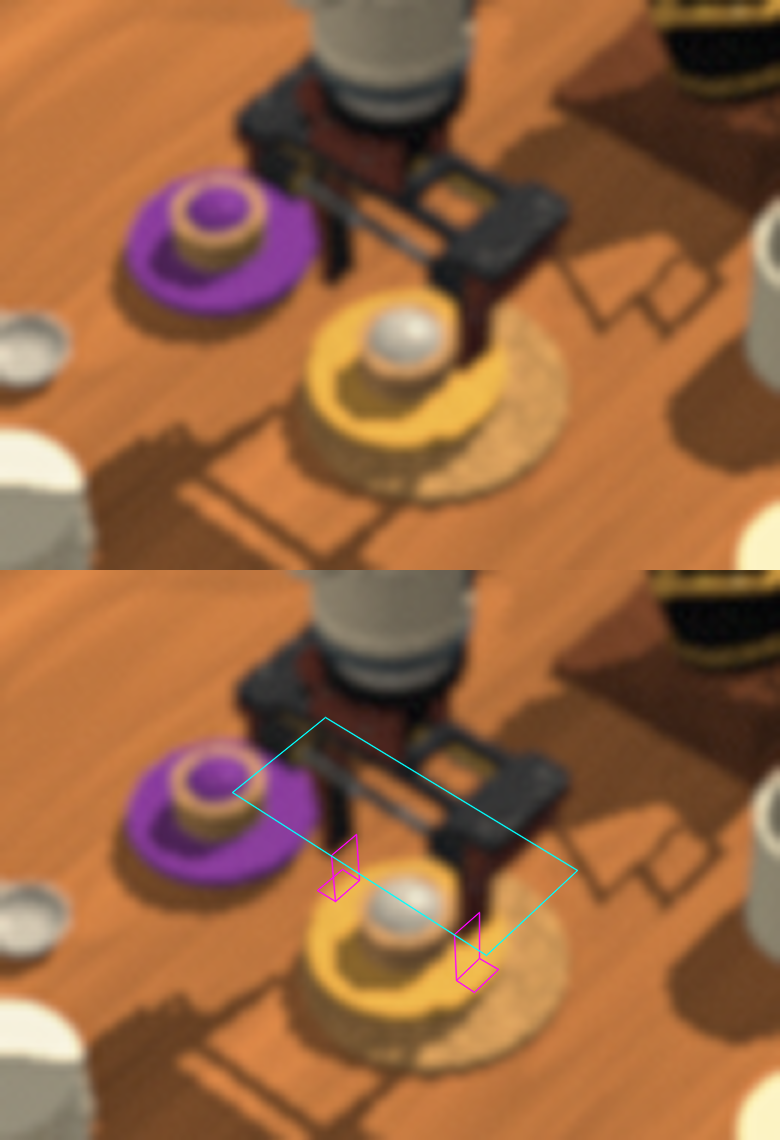

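```bash
python3 -m handwheel '[[[0.002,-0.008,0.002],[-3,1.2,1],1],[[0,0,0],[0,0,2],1],[[0,0,0],[0,0,1],1],[[0,0,0],[0,0,1],1],[[0,0,0],[0,0,0],0.7],[[0,0,0],[0,0,0],0.7],[[0,0,0],[0,0,0],0.7],[[0,0,0],[0,0,0],0.7],[[0,0,0],[0,0,0],0.7],[[0,0,0],[0,0,0],0.7]]'
python3 - <<'E'
from dl import *
from ov import *
delta([548.5,-160.8,38.5],DOWN)
im=shot('scene'); o=ctrl.get_obs(); p=np.array(o['ee_pos']); Rc=R.from_rotvec(o['orientation']).as_matrix()
L=[];g=o['width']/2
for s in (-1,1):
    q=np.array([[s*g,-10,8],[s*(g+13),-10,8],[s*(g+13),10,8],[s*g,10,8],[s*g,-10,8],[s*g,-10,-30],[s*g,10,-30],[s*g,10,8]]); L.append((p+q@Rc.T,(255,0,255)))
c=px(im,[548,-160,40])[0].astype(int); overlay(im,L,(c[0]-25,c[1]-28,c[0]+25,c[1]+28),8,'f_scene3.png')
for n in ['top','scene']:
    im=shot(n); print(n, 'base px',px(im,[[0,0,0],[0,0,100]]).round(1).tolist(), 'tcp',px(im,p).round(1))
    for d in ctrl.spot_point(im,'lid')[:4]: print(w(im,d['position']).round(1),round(d['score'],2))
    cv2.imwrite(f'pics/full_{n}.png',cv2.resize(im['pixels'][...,::-1],None,fx=1.5,fy=1.5))
E
```

```text
t: 9.5
ee_pos: [548.8, -161.1, 38.7]
orientation: [3.141, -0.0, 0.001]
ft_force: [0.1, 0.1, 0.7]
width: 61.7
t 9.5 pos [ 548.8 -161.1   38.7] turn [ 0. -0. -0.] shift(now axes) [-0.3 -0.3  0.2] shift(target axes) [-0.3 -0.3  0.2] F [0.1 0.1 0.7] w 61.7 q [-0.31  0.57  1.84 -0.    0.73 -0.31]
top base px [[241.7, 333.2], [241.0, 337.1]] tcp [[283.1 188. ]]
[ 3.392e+02 -5.248e+02  5.000e-01] 0.89
[ 730.3 -304.    -1.3] 0.72
[ 2.591e+02 -4.083e+02  2.000e-01] 0.57
scene base px [[172.7, 171.4], [169.1, 151.9]] tcp [[246.3 253.7]]
[ 549.6 -157.5    2.5] 0.96
[ 251.4 -404.3   -2. ] 0.96
[ 733.  -292.2    2. ] 0.78
[ 5.554e+02 -1.478e+02  4.000e-01] 0.7
```

View pics/f_scene3.png

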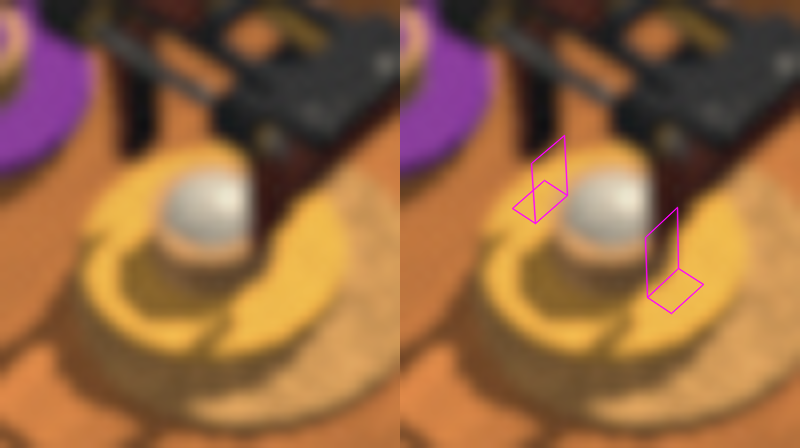

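View pics/full_top.png

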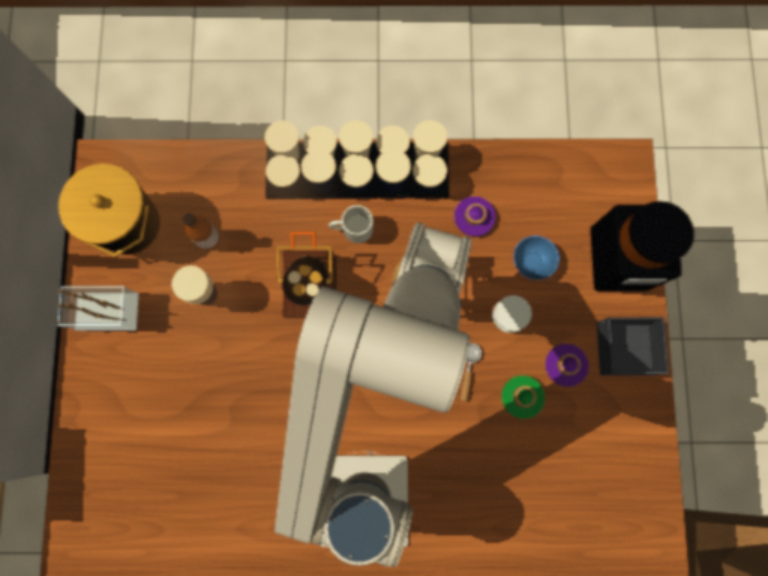

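```bash
python3 -m handwheel '[[[0,0,0],[0,0,1],0.7],[[0,0,0],[0,0,1],0.7],[[0,0,0],[0,0,1],0.7],[[0,0,0],[0,0,1],0.7],[[0,0,0],[0,0,0],0.7],[[0,0,0],[0,0,0],0.7],[[0,0,0],[0,0,0],0.7],[[0,0,0],[0,0,0],0.7],[[0,0,0],[0,0,0],0.7],[[0,0,0],[0,0,0],0.7]]'

```

```text
t: 10.58
ee_pos: [548.7, -161.1, 34.1]
orientation: [3.141, -0.0, 0.0]
ft_force: [0.2, -1.2, -0.6]
width: 62.0
```

```bash
python3 -m handwheel '[[[0,0,0],[0,0,1],0.7],[[0,0,0],[0,0,1],0.7],[[0,0,0],[0,0,1],0.7],[[0,0,0],[0,0,1],0.7],[[0,0,0],[0,0,1],0.7],[[0,0,0],[0,0,0],0.7],[[0,0,0],[0,0,0],0.7],[[0,0,0],[0,0,0],0.7],[[0,0,0],[0,0,0],0.7],[[0,0,0],[0,0,0],0.7]]'
python3 - <<'E'
from dl import *
from ov import *
delta([548.5,-160.8,38.5],DOWN)
im=shot('scene'); o=ctrl.get_obs(); p=np.array(o['ee_pos']); Rc=R.from_rotvec(o['orientation']).as_matrix()
L=[];g=o['width']/2
for s in (-1,1):
    q=np.array([[s*g,-10,8],[s*(g+13),-10,8],[s*(g+13),10,8],[s*g,10,8],[s*g,-10,8],[s*g,-10,-30],[s*g,10,-30],[s*g,10,8]]); L.append((p+q@Rc.T,(255,0,255)))
c=px(im,[548,-160,40])[0].astype(int); overlay(im,L,(c[0]-25,c[1]-28,c[0]+25,c[1]+28),8,'f_scene4.png')
E
```

```text
t: 11.42
ee_pos: [548.6, -161.2, 28.5]
orientation: [3.141, -0.0, 0.0]
ft_force: [0.1, -0.2, 0.3]
width: 61.4
t 11.42 pos [ 548.6 -161.2   28.5] turn [ 0. -0. -0.] shift(now axes) [ -0.1  -0.3 -10. ] shift(target axes) [ -0.1  -0.4 -10. ] F [ 0.1 -0.2  0.3] w 61.4 q [-0.31  0.59  1.84 -0.    0.72 -0.31]
```

View pics/f_scene4.png

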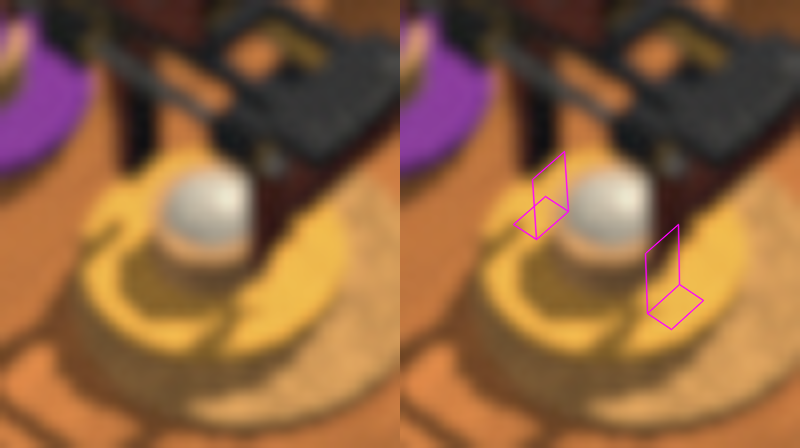

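```bash
python3 -m handwheel '[[[0,0,0],[0,0,1],0.7],[[0,0,0],[0,0,1],0.7],[[0,0,0],[0,0,1],0.7],[[0,0,0],[0,0,1],0.7],[[0,0,0],[0,0,1],0.7],[[0,0,0],[0,0,1],0.7],[[0,0,0],[0,0,1],0.7],[[0,0,0],[0,0,1],0.7],[[0,0,0],[0,0,1],0.7],[[0,0,0],[0,0,1],0.7]]'
python3 - <<'E'
from dl import *
from ov import *
delta([548.5,-160.8,38.5],DOWN)
im=shot('scene'); o=ctrl.get_obs(); p=np.array(o['ee_pos']); Rc=R.from_rotvec(o['orientation']).as_matrix()
L=[];g=o['width']/2
for s in (-1,1):
    q=np.array([[s*g,-10,8],[s*(g+13),-10,8],[s*(g+13),10,8],[s*g,10,8],[s*g,-10,8],[s*g,-10,-30],[s*g,10,-30],[s*g,10,8]]); L.append((p+q@Rc.T,(255,0,255)))
c=px(im,[548,-160,40])[0].astype(int); overlay(im,L,(c[0]-40,c[1]-45,c[0]+40,c[1]+28),10,'f_scene5.png')
a=cv2.imread('pics/f_scene5.png'); h=a.shape[0]//2; cv2.imwrite('pics/f_scene5.png',a[:h] if a.shape[0]>a.shape[1] else a[:,:a.shape[1]//2])
E
```

```text
t: 12.3
ee_pos: [548.8, -161.2, 17.6]
orientation: [3.141, -0.0, 0.001]
ft_force: [-0.4, 0.4, -0.1]
width: 61.5
t 12.3 pos [ 548.8 -161.2   17.6] turn [ 0. -0. -0.] shift(now axes) [ -0.3  -0.4 -20.9] shift(target axes) [ -0.3  -0.4 -20.9] F [-0.4  0.4 -0.1] w 61.5 q [-0.31  0.61  1.84 -0.    0.7  -0.31]
```

View pics/f_scene5.png

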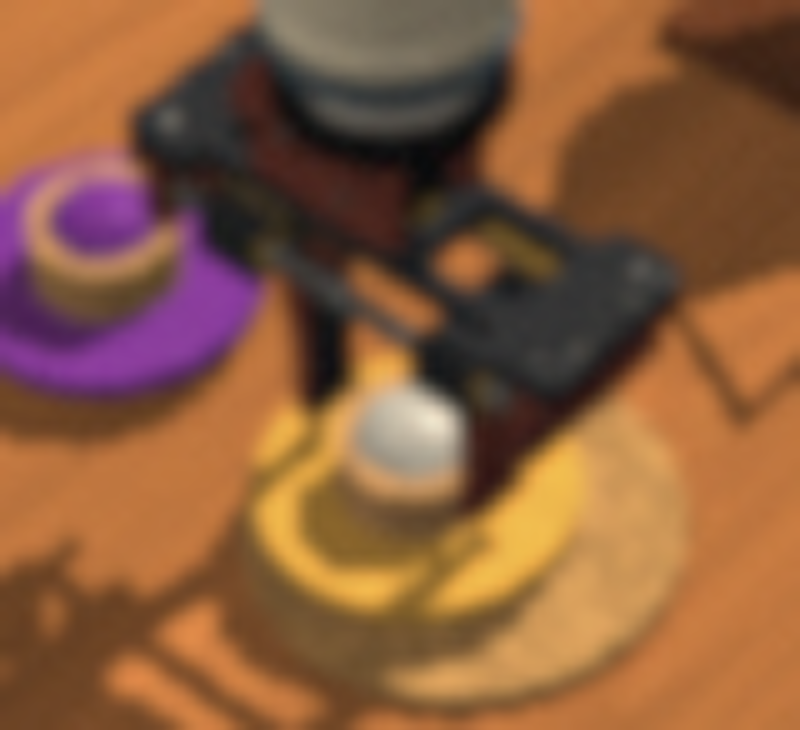

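```bash
python3 -m handwheel '[[[0,0,0],[0,0,1],0.7],[[0,0,0],[0,0,1],0.7],[[0,0,0],[0,0,1],0.7],[[0,0,0],[0,0,1],0.7],[[0,0,0],[0,0,1],0.7],[[0,0,0],[0,0,0],0.7],[[0,0,0],[0,0,0],0.7],[[0,0,0],[0,0,0],0.7],[[0,0,0],[0,0,0],0.7],[[0,0,0],[0,0,0],0.7]]'
python3 - <<'E'
from dl import *
from ov import *
im=shot('scene')
c=px(im,[548,-160,40])[0].astype(int); overlay(im,[],(c[0]-25,c[1]-30,c[0]+25,c[1]+28),10,'f6.png')
a=cv2.imread('pics/f6.png'); cv2.imwrite('pics/f6.png',a[:580,:500])
E
```

```text
t: 13.18
ee_pos: [548.7, -161.2, 11.8]
orientation: [3.141, -0.0, 0.0]
ft_force: [-0.7, -0.4, -0.0]
width: 61.6
```

View pics/f6.png

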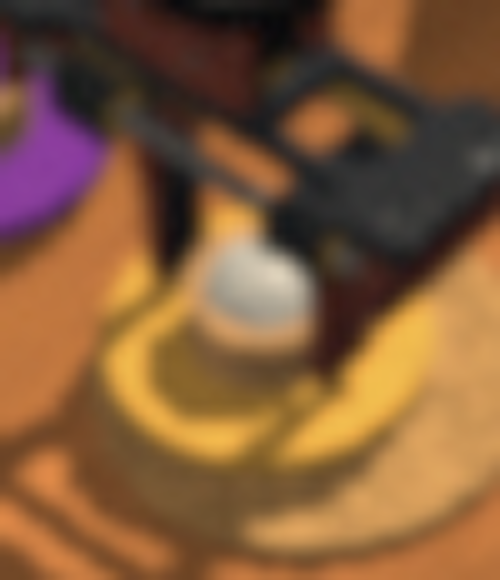

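```bash
python3 -m handwheel '[[[0,0,0],[0,0,1],0.7],[[0,0,0],[0,0,0],0.7],[[0,0,0],[0,0,0],0.3],[[0,0,0],[0,0,0],0.3],[[0,0,0],[0,0,0],0.3],[[0,0,0],[0,0,0],0.3],[[0,0,0],[0,0,0],0.3],[[0,0,0],[0,0,0],0.3],[[0,0,0],[0,0,0],0.3],[[0,0,0],[0,0,0],0.3]]'
python3 -m handwheel '[[[0,0,0],[0,0,-2],0.3],[[0,0,0],[0,0,-8],0.3],[[0,0,0],[0,0,-15],0.3],[[0,0,0],[0,0,-20],0.3],[[0,0,0],[0,0,-20],0.3],[[0,0,0],[0,0,-20],0.3],[[0,0,0],[0,0,-10],0.3],[[0,0,0],[0,0,-5],0.3],[[0,0,0],[0,0,0],0.3],[[0,0,0],[0,0,0],0.3]]'
python3 - <<'E'
from dl import *
from ov import *
delta([548.5,-160.8,110],DOWN)
im=shot('scene'); o=ctrl.get_obs(); p=np.array(o['ee_pos']); Rc=R.from_rotvec(o['orientation']).as_matrix()
for off in (22,30):
  M=np.c_[Rc[:,0],-Rc[:,1],-Rc[:,2]]
c=px(im,[548,-160,110])[0].astype(int)
lo=p-np.array([0,0,12.5-8+ -0.0]); print(lo)
overlay(im,lidlines(lo,np.eye(3)),(c[0]-30,c[1]-30,c[0]+30,c[1]+30),6,'l7.png')
E
```

```text
t: 14.07
ee_pos: [549.0, -161.2, 10.8]
orientation: [3.141, -0.0, 0.001]
ft_force: [-0.3, 0.7, -0.3]
width: 52.3
t: 14.9
ee_pos: [546.2, -160.3, 115.9]
orientation: [-3.14, 0.0, 0.007]
ft_force: [-0.5, 0.8, -1.6]
width: 52.7
t 14.9 pos [ 546.2 -160.3  115.9] turn [-0.001  0.005 -0.   ] shift(now axes) [2.4 0.5 5.9] shift(target axes) [2.3 0.5 5.9] F [-0.5  0.8 -1.6] w 52.7 q [-0.31  0.45  1.81 -0.    0.89 -0.31]
[ 546.05862864 -160.31473961  111.12902683]
```

View pics/l7.png

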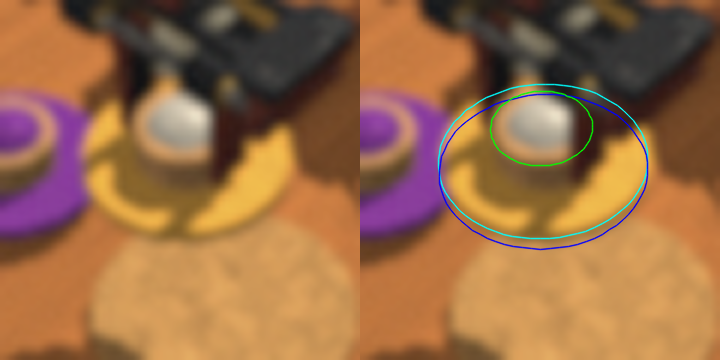

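```bash
python3 - <<'E'
from dl import *
m,M,_=stand([538.5,141,0],0); S=SL(0); tz=S[:,2]
print(m,tz)
delta(m+9.2*tz-60*tz,S)
E
```

```text
[521.5 141.  154. ] [ 0.40776045 -0.         -0.91308894]
t 14.95 pos [ 546.1 -160.3  115.6] turn [-0.001  0.425 -0.   ] shift(now axes) [ -45.7 -301.4  -84.1] shift(target axes) [  -6.8 -301.3  -95.9] F [-0.3 -0.  -1.3] w 52.6 q [-0.31  0.45  1.81 -0.    0.89 -0.31]
```

```bash
python3 -m handwheel '[[[0,0,0],[-4,0,-15],0.3],[[0,0,0],[-4,-5,-20],0.3],[[0,0.04,0],[-4,-10,-20],0.3],[[0,0.05,0],[-4,-15,-15],0.3],[[0,0.05,0],[-2,-20,-10],0.3],[[0,0.05,0],[-2,-20,-8],0.3],[[0,0.05,0],[0,-20,-5],0.3],[[0,0.05,0],[0,-20,-5],0.3],[[0,0.05,0],[0,-20,0],0.3],[[0,0.05,0],[0,-20,0],0.3]]'
python3 - <<'E'
from dl import *
m,M,_=stand([538.5,141,0],0); S=SL(0); tz=S[:,2]
delta(m+9.2*tz-60*tz,S)
E
```

```text
t: 15.78
ee_pos: [517.1, -7.2, 206.0]
orientation: [-3.079, 0.011, -0.597]
ft_force: [-0.2, -0.0, -2.2]
width: 52.4
t 15.78 pos [517.1  -7.2 206. ] turn [-0.004  0.037 -0.008] shift(now axes) [ -18.4 -148.1   -0.2] shift(target axes) [ -17.2 -148.2   -1.5] F [-0.2 -0.  -2.2] w 52.4 q [-0.05  0.09  2.13  0.05  0.54 -0.08]
```

```bash
python3 -m handwheel '[[[-0.004,0.03,-0.008],[-4,-20,0],0.3],[[0,0,0],[-4,-20,0],0.3],[[0,0,0],[-4,-20,0],0.3],[[0,0,0],[-4,-20,0],0.3],[[0,0,0],[0,-18,0],0.3],[[0,0,0],[0,-12,0],0.3],[[0,0,0],[0,-8,0],0.3],[[0,0,0],[0,-4,0],0.3],[[0,0,0],[0,0,0],0.3],[[0,0,0],[0,0,0],0.3]]'
python3 - <<'E'
from dl import *
m,M,_=stand([538.5,141,0],0); S=SL(0); tz=S[:,2]
delta(m+9.2*tz-60*tz,S)
E
```

```text
t: 16.62
ee_pos: [489.1, 122.3, 187.1]
orientation: [3.079, 0.008, 0.612]
ft_force: [-0.1, 0.4, -2.0]
width: 52.3
t 16.62 pos [489.1 122.3 187.1] turn [0.001 0.027 0.006] shift(now axes) [ 16.  -18.6  -7.8] shift(target axes) [ 16.1 -18.7  -7.3] F [-0.1  0.4 -2. ] w 52.3 q [ 0.3   0.11  2.17 -0.24  0.5   0.48]
```

```bash
python3 -m handwheel '[[[0.001,0.027,0.006],[8,-9,-7],0.3],[[0,0,0],[4,-6,-1],0.3],[[0,0,0],[2,-2,0],0.3],[[0,0,0],[0,0,0],0.3],[[0,0,0],[0,0,0],0.3],[[0,0,0],[0,0,0],0.3],[[0,0,0],[0,0,0],0.3],[[0,0,0],[0,0,0],0.3],[[0,0,0],[0,0,0],0.3],[[0,0,0],[0,0,0],0.3]]'
python3 - <<'E'
from dl import *
from ov import *
m,M,_=stand([538.5,141,0],0); S=SL(0); tz=S[:,2]
delta(m+9.2*tz-60*tz,S)
o=ctrl.get_obs(); p=np.array(o['ee_pos']); Rc=R.from_rotvec(o['orientation']).as_matrix()
Ml=np.c_[Rc[:,0],-Rc[:,1],-Rc[:,2]]; lo=p+2.8*Rc[:,2]
for n in ['top','scene']:
    im=shot(n)
    for d in ctrl.spot_point(im,'lid_seat')[:5]:
        P=w(im,d['position'])
        if P[2]>80: print(n,P.round(1), 'pred',(lo+12*Ml[:,2]).round(1))
    c=px(im,lo)[0].astype(int); L=lidlines(lo,Ml)+standlines([538.5,141,0],0,1.42)
    overlay(im,L,(c[0]-33,c[1]-36,c[0]+33,c[1]+36),6,f'i_{n}.png')
E
```

```text
t: 17.45
ee_pos: [497.8, 135.9, 197.5]
orientation: [3.072, -0.005, 0.643]
ft_force: [-1.1, -0.2, -1.7]
width: 52.5
t 17.45 pos [497.8 135.9 197.5] turn [ 0.004  0.007 -0.003] shift(now axes) [ 3.9 -5.1 -1.5] shift(target axes) [ 3.9 -5.1 -1.4] F [-1.1 -0.2 -1.7] w 52.5 q [ 0.33  0.11  2.15 -0.28  0.51  0.55]
top [495.2 137.8 204.8] pred [494.1 136.  205.9]
```

View pics/i_scene.png

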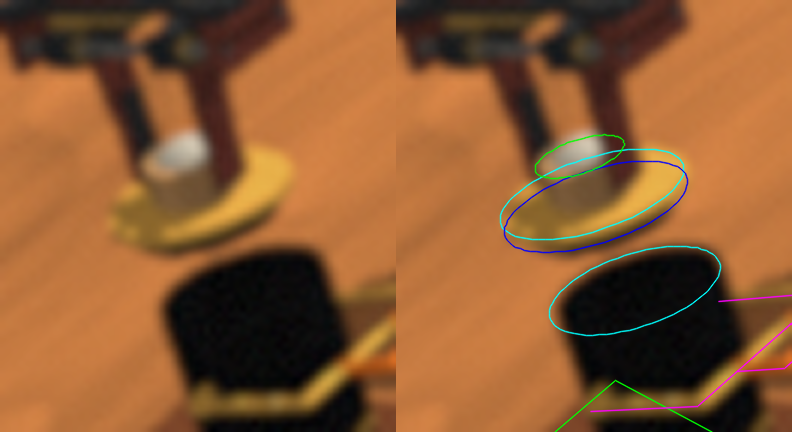

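View pics/i_top.png

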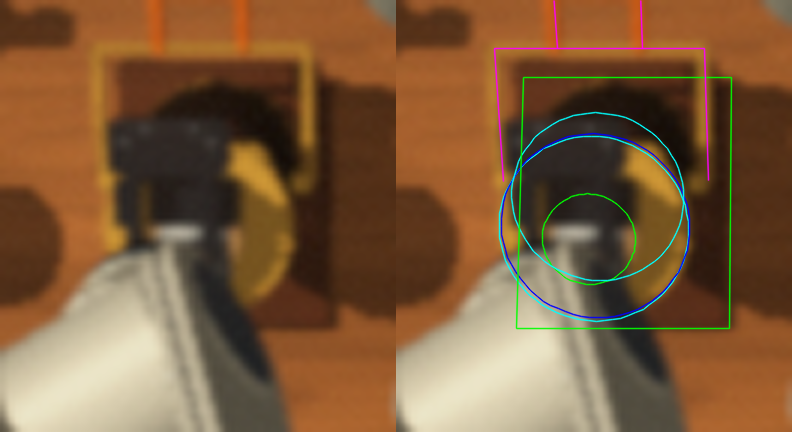

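```bash
python3 -m handwheel '[[[0.004,0.007,-0.003],[4,-5.5,0],0.3],[[0,0,0],[0,0,2],0.3],[[0,0,0],[0,0,6],0.3],[[0,0,0],[0,0,8],0.3],[[0,0,0],[0,0,8],0.3],[[0,0,0],[0,0,8],0.3],[[0,0,0],[0,0,4],0.3],[[0,0,0],[0,0,2],0.3],[[0,0,0],[0,0,0],0.3],[[0,0,0],[0,0,0],0.3]]'
python3 - <<'E'
from dl import *
m,M,_=stand([538.5,141.5,0],0); S=SL(0); tz=S[:,2]; 
delta(m+9.2*tz-14*tz,S)
E
```

```text
t: 18.48
ee_pos: [518.9, 142.3, 159.4]
orientation: [-3.073, -0.002, -0.653]
ft_force: [-0.1, -0.1, -1.6]
width: 52.3
t 18.48 pos [518.9 142.3 159.4] turn [-0.     0.002  0.001] shift(now axes) [0.2 0.8 1.1] shift(target axes) [0.2 0.8 1.1] F [-0.1 -0.1 -1.6] w 52.3 q [ 0.33  0.21  2.14 -0.33  0.41  0.61]
```

```bash
cat > look.py <<'E'
from dl import *
from ov import *
import sys
def look(tag,so=[538.5,141.5,0],th=1.42,off=2.8):
    o=ctrl.get_obs(); p=np.array(o['ee_pos']); Rc=R.from_rotvec(o['orientation']).as_matrix()
    Ml=np.c_[Rc[:,0],-Rc[:,1],-Rc[:,2]]; lo=p+off*Rc[:,2]; out=[]
    for n in ['top','scene']:
        im=shot(n); c=px(im,[530,141,150])[0].astype(int)
        overlay(im,lidlines(lo,Ml)+standlines(so,0,th)[:1],(c[0]-28,c[1]-25,c[0]+28,c[1]+25),7,f'{tag}_{n}.png'); out.append(cv2.imread(f'pics/{tag}_{n}.png'))
    a=np.vstack(out); cv2.imwrite(f'pics/{tag}.png',cv2.resize(a,None,fx=600/a.shape[0] if a.shape[0]>600 else 1,fy=600/a.shape[0] if a.shape[0]>600 else 1))
if __name__=='__main__': look(sys.argv[1])
E
python3 look.py j1
```

```text
(no output)
```

View pics/j1.png

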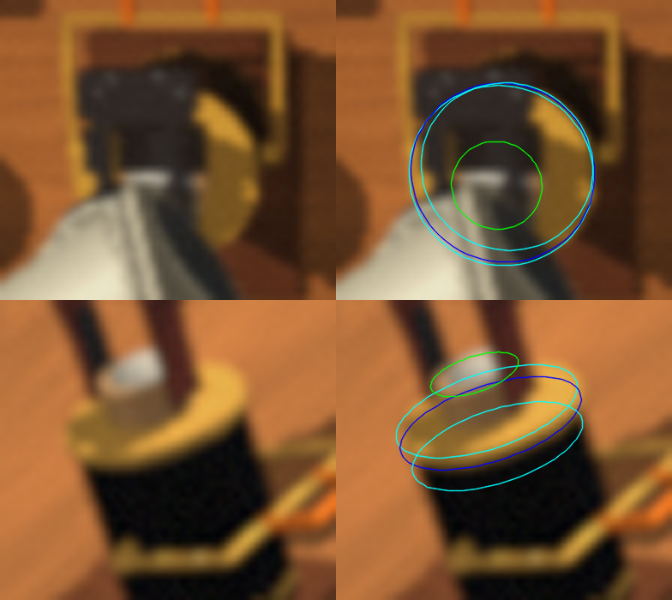

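```bash
python3 -m handwheel '[[[0,0,0],[0.2,0.6,1],0.3],[[0,0,0],[0,0,1],0.3],[[0,0,0],[0,0,1],0.3],[[0,0,0],[0,0,1],0.3],[[0,0,0],[0,0,1],0.3],[[0,0,0],[0,0,0],0.3],[[0,0,0],[0,0,0],0.3],[[0,0,0],[0,0,0],0.3],[[0,0,0],[0,0,0],0.3],[[0,0,0],[0,0,0],0.3]]'
python3 - <<'E'
from dl import *
m,M,_=stand([538.5,141.5,0],0); S=SL(0); tz=S[:,2]; 
delta(m+9.2*tz,S); print(np.round(S.T@ctrl.get_obs()['ft_force'],1), np.round(ctrl.get_obs()['moment'],2))
E
```

```text
t: 19.42
ee_pos: [522.0, 142.0, 156.5]
orientation: [-3.071, -0.002, -0.658]
ft_force: [-0.4, 1.2, -1.6]
width: 52.3
t 19.42 pos [522.  142.  156.5] turn [-0.001 -0.002  0.001] shift(now axes) [-1.5  0.5 11.3] shift(target axes) [-1.5  0.5 11.3] F [-0.4  1.2 -1.6] w 52.3 q [ 0.32  0.22  2.14 -0.34  0.4   0.61]
[-1.  -1.2  1.3] [-0.1   0.35 -0.02]
```

```bash
python3 -m handwheel '[[[0,0,0],[-1.5,0.5,1],0.3],[[0,0,0],[0,0,1.5],0.3],[[0,0,0],[0,0,1.5],0.3],[[0,0,0],[0,0,1.5],0.3],[[0,0,0],[0,0,1.5],0.3],[[0,0,0],[0,0,1.5],0.3],[[0,0,0],[0,0,1.5],0.3],[[0,0,0],[0,0,0],0.3],[[0,0,0],[0,0,0],0.3],[[0,0,0],[0,0,0],0.3]]'
python3 - <<'E'
from dl import *
m,M,_=stand([538.5,141.5,0],0); S=SL(0); tz=S[:,2]; 
delta(m+9.2*tz,S); print(np.round(S.T@ctrl.get_obs()['ft_force'],1), np.round(ctrl.get_obs()['moment'],2))
E
python3 look.py j2
```

```text
t: 20.25
ee_pos: [525.1, 141.6, 145.9]
orientation: [-3.071, -0.002, -0.658]
ft_force: [-0.5, 0.1, -0.2]
width: 52.4
t 20.25 pos [525.1 141.6 145.9] turn [-0.002 -0.002  0.001] shift(now axes) [0.1 0.1 0.3] shift(target axes) [0.1 0.1 0.3] F [-0.5  0.1 -0.2] w 52.4 q [ 0.32  0.24  2.14 -0.36  0.37  0.63]
[-0.6 -0.1 -0. ] [-0.1   0.48 -0.01]
```

View pics/j2.png

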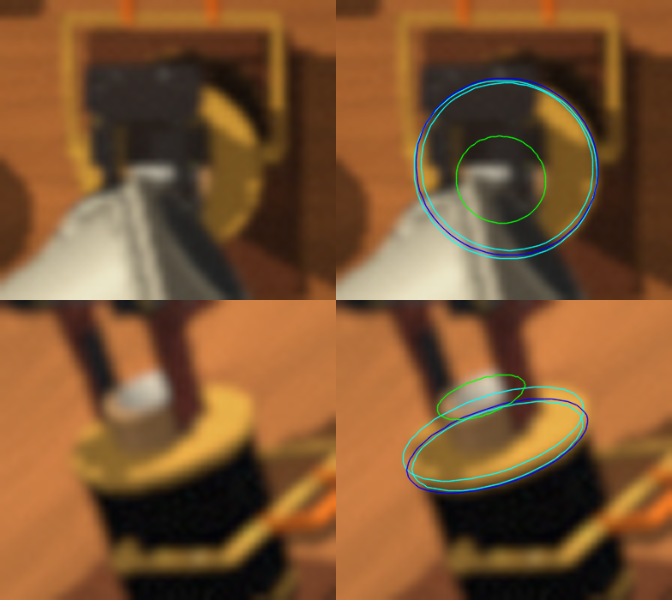

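```bash
python3 -m handwheel '[[[0,0,0],[0,0,1],0.3],[[0,0,0],[0,0,1],0.3],[[0,0,0],[0,0,1],0.3],[[0,0,0],[0,0,1],0.3],[[0,0,0],[0,0,1],0.3],[[0,0,0],[0,0,1],0.3],[[0,0,0],[0,0,1],0.3],[[0,0,0],[0,0,1],0.3],[[0,0,0],[0,0,1],0.3],[[0,0,0],[0,0,1],0.3]]'
python3 - <<'E'
from dl import *
m,M,_=stand([538.5,141.5,0],0); S=SL(0); tz=S[:,2]; 
delta(m+9.2*tz,S); print(np.round(S.T@ctrl.get_obs()['ft_force'],1), np.round(ctrl.get_obs()['moment'],2))
E
python3 look.py j3
```

```text
t: 21.18
ee_pos: [525.3, 141.5, 145.8]
orientation: [-3.07, 0.0, -0.665]
ft_force: [-10.5, 0.7, 16.1]
width: 52.1
t 21.18 pos [525.3 141.5 145.8] turn [-0.    -0.006 -0.   ] shift(now axes) [-0.1 -0.   0.2] shift(target axes) [-0.1 -0.   0.2] F [-10.5   0.7  16.1] w 52.1 q [ 0.32  0.24  2.14 -0.37  0.37  0.64]
[ -3.   -0.7 -19. ] [0.   1.74 0.1 ]
```

View pics/j3.png

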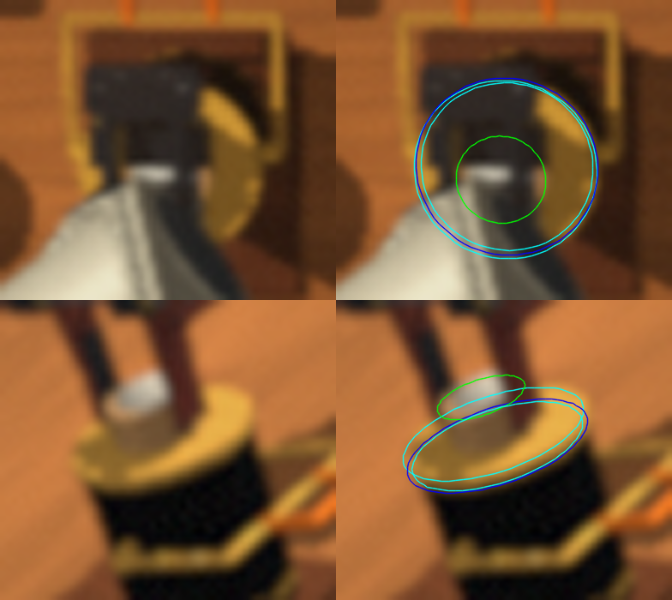

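```bash
python3 -m handwheel '[[[0,0,0],[0,0,0],0.3],[[0,0,0],[0,0,0],0.3],[[0,0,0],[0,0,0],0.9],[[0,0,0],[0,0,0],0.9],[[0,0,0],[0,0,0],0.9],[[0,0,0],[0,0,0],0.9],[[0,0,0],[0,0,0],0.9],[[0,0,0],[0,0,0],0.9],[[0,0,0],[0,0,0],0.9],[[0,0,0],[0,0,0],0.9]]'
python3 -m handwheel '[[[0,0,0],[0,0,-5],0.9],[[0,0,0],[0,0,-10],0.9],[[0,0,0],[0,0,-15],0.9],[[0,0,0],[0,0,-20],0.9],[[0,0,0],[0,0,-20],0.9],[[0,0,0],[0,0,-20],0.9],[[0,0,0],[0,0,-10],0.9],[[0,0,0],[0,0,0],0.6],[[0,0,0],[0,0,0],0.6],[[0,0,0],[0,0,0],0.4]]'
python3 - <<'E'
from dl import *
from ov import *
m,M,_=stand([538.5,141.5,0],0); S=SL(0); tz=S[:,2]
# loop
for th in (1.36,1.42):
    print(th,'loop',bail(m,M,th)[1][1:3].mean(0).round(1))
for n in ['top','scene']:
    im=shot(n)
    for q in ('loop','lid_seat'):
        for d in ctrl.spot_point(im,q)[:4]:
            P=w(im,d['position'])
            if P[2]>80 and abs(P[1]-141)<60: print(n,q,P.round(1),round(d['score'],2))
    c=px(im,[560,141,150])[0].astype(int)
    lo=m-12*M[:,2]
    overlay(im,lidlines(lo,M)+standlines([538.5,141.5,0],0,1.42),(c[0]-28,c[1]-25,c[0]+28,c[1]+25),7,f'k1_{n}.png')
a=np.vstack([cv2.imread(f'pics/k1_{n}.png') for n in('top','scene')]); cv2.imwrite('pics/k1.png',cv2.resize(a,None,fx=600/a.shape[0],fy=600/a.shape[0]))
delta(m,S)
E
```

```text
t: 22.12
ee_pos: [526.8, 142.0, 147.0]
orientation: [-3.068, -0.0, -0.67]
ft_force: [-0.0, 0.5, -0.4]
width: 79.0
t: 22.95
ee_pos: [480.4, 142.3, 246.2]
orientation: [-3.065, -0.002, -0.67]
ft_force: [0.9, -0.3, 0.4]
width: 62.8
1.36 loop [638.8 141.5 185.2]
1.42 loop [642.9 141.5 179.1]
top loop [642.7 134.3 178.6] 0.55
top lid_seat [522.4 143.5 157.5] 0.59
scene loop [644.  144.  176.4] 0.42
scene lid_seat [520.8 139.6 152.5] 0.87
t 23.25 pos [480.3 142.1 245.1] turn [-0.004 -0.008  0.   ] shift(now axes) [ -0.4   0.9 100. ] shift(target axes) [  0.4   0.6 100. ] F [-0.4  0.3 -0.1] w 38.4 q [ 0.36  0.    2.13 -0.25  0.62  0.53]
```

View pics/k1.png

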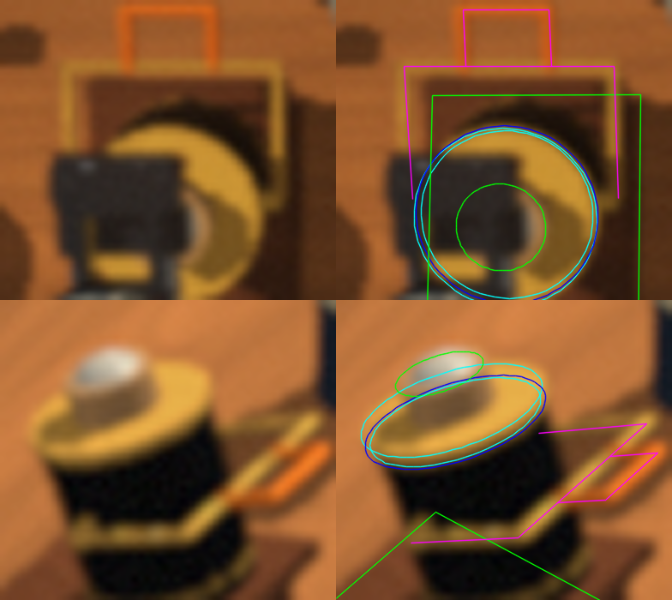

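```bash
python3 -m handwheel '[[[-0.004,-0.008,0],[5,0.9,0],0.25],[[0,0,0],[12,0,0],0.25],[[0,0,0],[18,0,0],0.25],[[0,0,0],[18,0,0],0.25],[[0,0,0],[18,0,0],0.25],[[0,0,0],[18,0,0],0.25],[[0,0,0],[12,0,0],0.25],[[0,0,0],[6,0,0],0.25],[[0,0,0],[0,0,0],0.25],[[0,0,0],[0,0,0],0.25]]'
python3 - <<'E'
from dl import *
S=SL(0); tz=S[:,2]; bar=np.array([643,140.5,179]); delta(bar+32*tz,S)
E
```

```text
t: 24.08
ee_pos: [589.3, 140.5, 290.3]
orientation: [3.072, 0.001, 0.649]
ft_force: [0.5, -0.3, -0.2]
width: 22.1
t 24.08 pos [589.3 140.5 290.3] turn [0.002 0.003 0.001] shift(now axes) [  4.1  -0.3 155.5] shift(target axes) [  3.6  -0.  155.5] F [ 0.5 -0.3 -0.2] w 22.1 q [ 0.28  0.12  1.88 -0.17  0.74  0.38]
```

```bash
python3 -m handwheel '[[[0.002,0.003,0.001],[4,0,8],0.25],[[0,0,0],[0,0,15],0.25],[[0,0,0],[0,0,20],0.25],[[0,0,0],[0,0,20],0.25],[[0,0,0],[0,0,20],0.25],[[0,0,0],[0,0,15],0.25],[[0,0,0],[0,0,8],0.25],[[0,0,0],[0,0,2],0.25],[[0,0,0],[0,0,0],0.25],[[0,0,0],[0,0,0],0.25]]'
cat > lb.py <<'E'
from dl import *
from ov import *
import sys
bar=np.array([643,140.5,179]); S=SL(0); tz=S[:,2]
delta(bar+32*tz,S)
o=ctrl.get_obs(); p=np.array(o['ee_pos']); Rc=R.from_rotvec(o['orientation']).as_matrix(); g=o['width']/2
L=[]
for s in (-1,1):
    q=np.array([[s*g,-10,-20],[s*(g+13.5),-10,-20],[s*(g+13.5),10,-20],[s*g,10,-20],[s*g,-10,-20],[s*g,-10,-50],[s*g,10,-50],[s*g,10,-20]]); L.append((p+q@Rc.T,(255,255,0)))
th=float(sys.argv[2])
for n in ['top','scene']:
    im=shot(n)
    c=px(im,[600,141,200])[0].astype(int)
    overlay(im,L+standlines([538.5,141.5,0],0,th)[2:],(c[0]-28,c[1]-25,c[0]+28,c[1]+25),7,f'tmp_{n}.png')
a=np.vstack([cv2.imread(f'pics/tmp_{n}.png') for n in('top','scene')]); cv2.imwrite(f'pics/{sys.argv[1]}.png',cv2.resize(a,None,fx=600/a.shape[0],fy=600/a.shape[0]))
E
python3 lb.py b1 1.42
```

```text
t: 24.92
ee_pos: [635.4, 140.6, 184.8]
orientation: [-3.073, -0.004, -0.649]
ft_force: [-0.1, -0.6, 0.2]
width: 21.7
t 24.92 pos [635.4 140.6 184.8] turn [-0.002  0.004  0.002] shift(now axes) [ 4.8  0.2 40.3] shift(target axes) [ 4.6  0.1 40.4] F [-0.1 -0.6  0.2] w 21.7 q [ 0.25  0.32  1.9  -0.2   0.53  0.4 ]
```

View pics/b1.png

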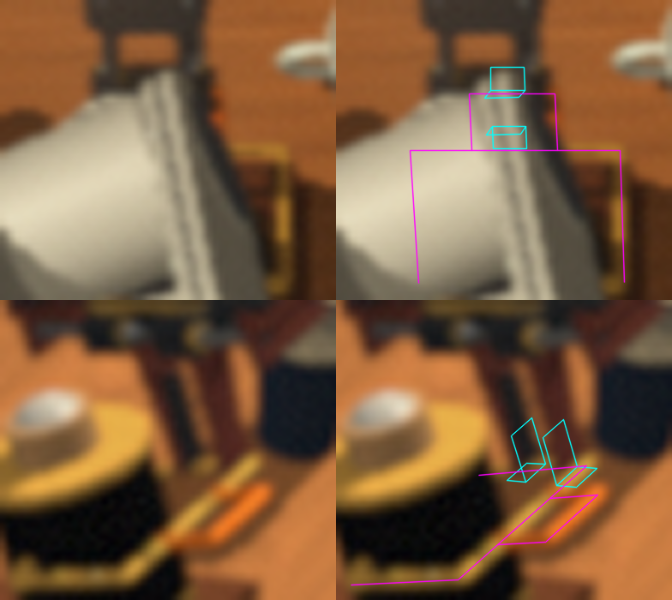

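```bash
python3 -m handwheel '[[[-0.002,0.004,0.002],[4.6,0,0],0.25],[[0,0,0],[0,0,4],0.25],[[0,0,0],[0,0,6],0.25],[[0,0,0],[0,0,7],0.25],[[0,0,0],[0,0,7],0.25],[[0,0,0],[0,0,7],0.25],[[0,0,0],[0,0,6],0.25],[[0,0,0],[0,0,4],0.25],[[0,0,0],[0,0,1],0.25],[[0,0,0],[0,0,0],0.25]]'
python3 lb.py b2 1.42
```

```text
t: 25.85
ee_pos: [660.5, 141.2, 147.6]
orientation: [-3.07, 0.0, -0.663]
ft_force: [0.1, 0.2, 0.3]
width: 22.0
t 25.85 pos [660.5 141.2 147.6] turn [-0.001 -0.006 -0.   ] shift(now axes) [-3.1  0.7 -3.8] shift(target axes) [-3.2  0.7 -3.8] F [0.1 0.2 0.3] w 22.0 q [ 0.24  0.41  1.87 -0.23  0.45  0.42]
```

View pics/b2.png

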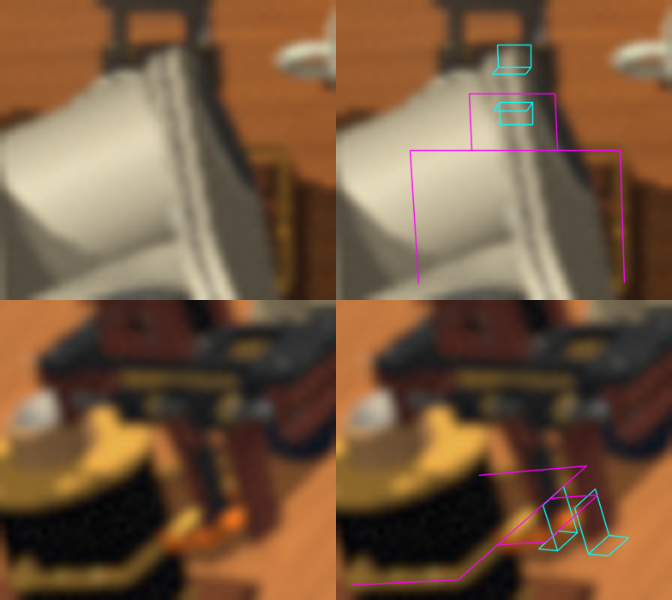

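```bash
python3 -m handwheel '[[[0,-0.006,0],[-3,0.5,0],0.25],[[0,0,0],[0,0,0],0.2],[[0,0,0],[0,0,0],0.12],[[0,0,0],[0,0,0],0],[[0,0,0],[0,0,0],0],[[0,0,0],[0,0,0],0],[[0,0,0],[0,0,0],0],[[0,0,0],[0,0,0],0],[[0,0,0],[0,0,0],0],[[0,0,0],[0,0,0],0]]'
python3 lb.py b3 1.42
cat > arc.py <<'E'
from dl import *
import sys
m,M,_=stand([538.5,141.5,0],0)
d=float(sys.argv[1]) # tcp beyond bar along tz
o=ctrl.get_obs(); p=np.array(o['ee_pos']); Rc=R.from_rotvec(o['orientation']).as_matrix()
q=M.T@(p-m)+[0,0,d]; print('t',round(float(o['t']),2),'bar est mouth frame',q.round(1),'theta',round(float(np.arctan2(q[0],q[2]+45)),3),'rad',round(float(np.hypot(q[0],q[2]+45)),1),'F tool',(Rc.T@o['ft_force']).round(1),'M',(Rc.T@o['moment']).round(2),'w',round(float(o['width']),1),'turn',R.from_matrix(Rc.T@SL(0)).as_rotvec().round(3))
for th in map(float,sys.argv[2:]):
    b=np.array([122.5*np.sin(th),0,-45+122.5*np.cos(th)-d]); s=SL(0).T@(m+M@b-p); print(th,s.round(1))
E
python3 arc.py 36 1.42 1.36 1.3 1.24 1.18 1.12 1.06 1.0 .94 .88
```

```text
t: 26.78
ee_pos: [656.5, 140.8, 147.5]
orientation: [-3.072, 0.001, -0.653]
ft_force: [0.4, -0.3, -0.9]
width: 6.8
t 26.78 pos [656.5 140.8 147.5] turn [-0.001  0.001 -0.001] shift(now axes) [ 0.5  0.3 -2.3] shift(target axes) [ 0.5  0.3 -2.3] F [ 0.4 -0.3 -0.9] w 6.8 q [ 0.24  0.41  1.88 -0.22  0.46  0.42]
t 26.88 bar est mouth frame [120.6  -0.7 -25. ] theta 1.406 rad 122.3 F tool [-0.4 -1.1  0.7] M [-0.   -0.37  0.  ] w 6.8 turn [-0.001  0.001 -0.001]
1.42 [ 0.5 -0.7  1.6]
1.36 [-0.8 -0.7 -5.6]
1.3 [ -2.6  -0.7 -12.8]
1.24 [ -4.8  -0.7 -19.8]
1.18 [ -7.4  -0.7 -26.6]
1.12 [-10.4  -0.7 -33.4]
1.06 [-13.8  -0.7 -39.9]
1.0 [-17.6  -0.7 -46.2]
0.94 [-21.7  -0.7 -52.2]
0.88 [-26.2  -0.7 -58. ]
```

View pics/b3.png

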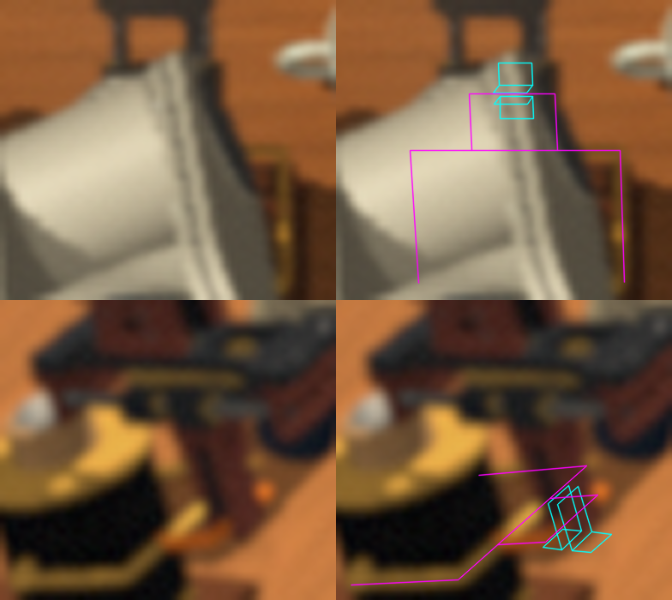

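```bash
python3 -m handwheel '[[[0,0,0],[-0.5,0,-3],0],[[0,0,0],[-1.2,0,-6],0],[[0,0,0],[-1.6,0,-6],0],[[0,0,0],[-2,0,-6],0],[[0,0,0],[-2.4,0,-6],0],[[0,0,0],[-2.8,0,-5.8],0],[[0,0,0],[-3.1,0,-5.5],0],[[0,0,0],[-2,0,-3],0],[[0,0,0],[0,0,0],0],[[0,0,0],[0,0,0],0]]'
python3 arc.py 36 1.06 1.0 .94 .88 .82 .76 .7 .64 .58
```

```text
t: 27.72
ee_pos: [622.5, 141.0, 183.7]
orientation: [-3.07, 0.0, -0.658]
ft_force: [1.4, 0.9, -2.7]
width: 7.1
t 27.72 bar est mouth frame [104.4  -0.5  21.9] theta 1.0 rad 124.0 F tool [ 0.1 -0.9  3. ] M [ 0.01 -0.09 -0.04] w 7.1 turn [-0.002 -0.002 -0.   ]
1.06 [ 2.5 -0.5  7.1]
1.0 [-1.3 -0.5  0.8]
0.94 [-5.4 -0.5 -5.3]
0.88 [ -9.9  -0.5 -11.1]
0.82 [-14.8  -0.5 -16.6]
0.76 [-20.   -0.5 -21.8]
0.7 [-25.4  -0.5 -26.7]
0.64 [-31.2  -0.5 -31.3]
0.58 [-37.2  -0.5 -35.5]
```

```bash
python3 -m handwheel '[[[0,0,0],[-3,0,-2],0],[[0,0,0],[-4.5,0,-5],0],[[0,0,0],[-4.8,0,-5],0],[[0,0,0],[-5,0,-4.8],0],[[0,0,0],[-5.2,0,-4.4],0],[[0,0,0],[-5.5,0,-4],0],[[0,0,0],[-4,0,-2.5],0],[[0,0,0],[0,0,0],0],[[0,0,0],[0,0,0],0],[[0,0,0],[0,0,0],0]]'
python3 arc.py 36 .6 .56 .52 .48 .44 .4 .36 .32 .28
```

```text
t: 28.55
ee_pos: [583.7, 141.5, 202.8]
orientation: [-3.063, -0.001, -0.68]
ft_force: [2.8, -1.4, 4.0]
width: 7.1
t 28.55 bar est mouth frame [76.7  0.  55.2] theta 0.653 rad 126.2 F tool [ 4.2  1.4 -2.5] M [-0.39  0.7  -0.02] w 7.1 turn [-0.005 -0.017 -0.   ]
0.6 [-7.5  0.  -0.9]
0.56 [-11.6   0.   -3.6]
0.52 [-15.8   0.   -6.1]
0.48 [-20.1   0.   -8.4]
0.44 [-24.5   0.  -10.6]
0.4 [-29.    0.  -12.6]
0.36 [-33.5   0.  -14.4]
0.32 [-38.2   0.  -16.1]
0.28 [-42.8   0.  -17.5]
```

```bash
python3 -m handwheel '[[[-0.005,-0.017,0],[0,0,0],0.14],[[0,0,0],[0,0,0],0.14],[[0,0,0],[0,0,1],0.14],[[0,0,0],[-2,0,1],0.14],[[0,0,0],[-4,0,-0.5],0.14],[[0,0,0],[-5,0,-1.5],0.14],[[0,0,0],[-5,0,-2],0.14],[[0,0,0],[-5,0,-2],0.14],[[0,0,0],[-3,0,-1],0.14],[[0,0,0],[0,0,0],0.14]]'
python3 arc.py 36 .4 .36 .32 .28 .24 .2 .16 .12 .08 .04 0
python3 lb.py b4 .45
```

```text
t: 29.38
ee_pos: [551.7, 140.8, 191.8]
orientation: [3.074, -0.002, 0.636]
ft_force: [0.3, -0.9, -0.3]
width: 12.1
t 29.38 bar est mouth frame [43.  -0.7 58.2] theta 0.395 rad 111.8 F tool [0.2 0.9 0.4] M [-0.05 -0.11  0.01] w 12.1 turn [ 0.003  0.012 -0.   ]
0.4 [ 4.7 -0.7 -9.6]
0.36 [  0.1  -0.7 -11.4]
0.32 [ -4.5  -0.7 -13.1]
0.28 [ -9.2  -0.7 -14.5]
0.24 [-13.9  -0.7 -15.8]
0.2 [-18.7  -0.7 -16.8]
0.16 [-23.5  -0.7 -17.7]
0.12 [-28.4  -0.7 -18.4]
0.08 [-33.2  -0.7 -18.9]
0.04 [-38.1  -0.7 -19.2]
0.0 [-43.   -0.7 -19.3]
t 29.38 pos [551.7 140.8 191.8] turn [ 0.003  0.012 -0.   ] shift(now axes) [79.1  0.1 80. ] shift(target axes) [78.1  0.3 80.9] F [ 0.3 -0.9 -0.3] w 12.1 q [ 0.3   0.2   2.05 -0.24  0.52  0.49]
```

View pics/b4.png

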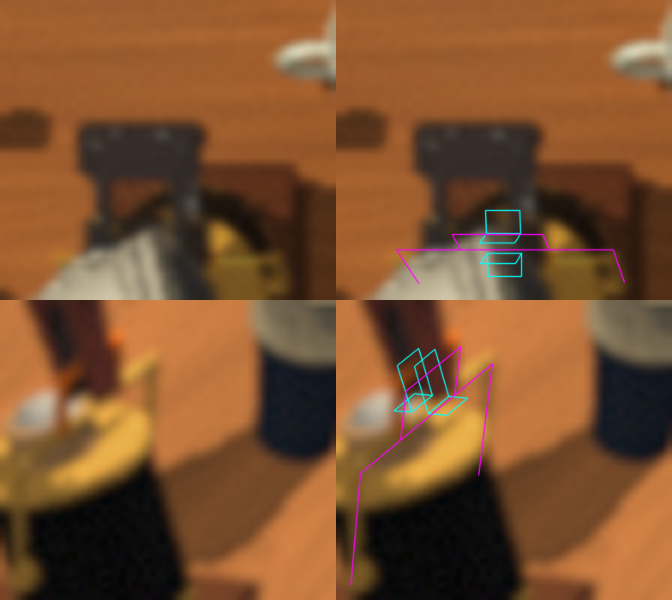

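```bash
python3 -m handwheel '[[[0.003,0.012,0],[0,0,-4],0.14],[[0,0,0],[0,0,-4],0.14],[[0,0,0],[-1,0,-4],0.14],[[0,0,0],[-2,0,-3],0.14],[[0,0,0],[-3,0,-1],0.14],[[0,0,0],[-2,0,0],0.14],[[0,0,0],[-1,0,0],0.14],[[0,0,0],[0,0,0],0.14],[[0,0,0],[0,0,0],0.14],[[0,0,0],[0,0,0],0.14]]'
python3 arc.py 36 .28 .24 .2 .16 .12 .08 .04 0 -.04 -.08 -.14
python3 lb.py b5 .3
```

```text
t: 30.32
ee_pos: [536.5, 140.9, 204.6]
orientation: [-3.071, 0.001, -0.658]
ft_force: [0.3, 0.1, 1.4]
width: 12.1
t 30.32 bar est mouth frame [34.4 -0.6 76.1] theta 0.276 rad 125.9 F tool [ 0.8 -0.1 -1.2] M [-0.1  -0.24 -0.02] w 12.1 turn [-0.001 -0.002 -0.001]
0.28 [-0.5 -0.6  3.4]
0.24 [-5.2 -0.6  2.1]
0.2 [-10.   -0.6   1.1]
0.16 [-14.8  -0.6   0.2]
0.12 [-19.7  -0.6  -0.5]
0.08 [-24.6  -0.6  -1. ]
0.04 [-29.5  -0.6  -1.3]
0.0 [-34.4  -0.6  -1.4]
-0.04 [-39.3  -0.6  -1.3]
-0.08 [-44.2  -0.6  -1. ]
-0.14 [-51.5  -0.6  -0.2]
t 30.32 pos [536.5 140.9 204.6] turn [-0.001 -0.002 -0.001] shift(now axes) [86.5  0.4 99. ] shift(target axes) [86.8  0.4 98.8] F [0.3 0.1 1.4] w 12.1 q [ 0.31  0.15  2.07 -0.25  0.52  0.51]
```

View pics/b5.png

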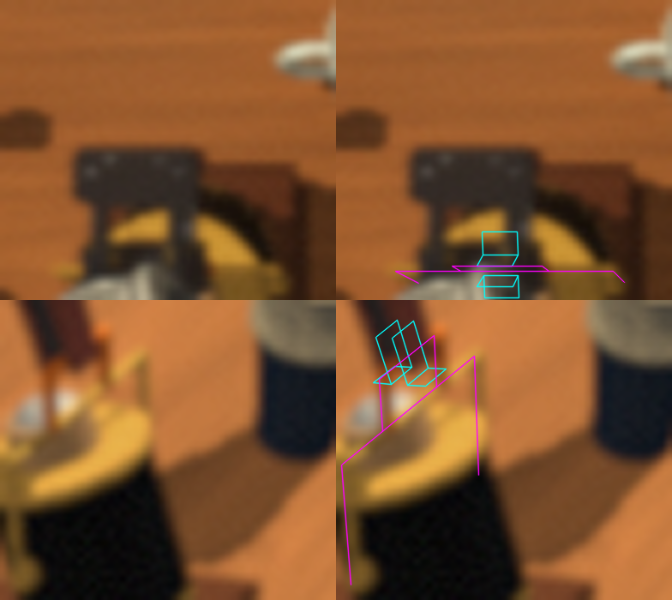

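```bash
python3 -m handwheel '[[[0,0,0],[-2,0,0.5],0.14],[[0,0,0],[-3,0,0.3],0.14],[[0,0,0],[-3,0,0.2],0.14],[[0,0,0],[-3,0,0.2],0.14],[[0,0,0],[-3,0,0],0.14],[[0,0,0],[-3,0,0],0.14],[[0,0,0],[-2,0,0],0.14],[[0,0,0],[0,0,0],0.14],[[0,0,0],[0,0,0],0.14],[[0,0,0],[0,0,0],0.14]]'
python3 arc.py 36 .16 .12 .08 .04 0 -.04 -.08 -.14
```

```text
t: 31.25
ee_pos: [520.0, 141.4, 196.2]
orientation: [-3.068, 0.0, -0.665]
ft_force: [1.5, 0.2, 0.3]
width: 12.6
t 31.25 bar est mouth frame [15.8 -0.1 75.1] theta 0.131 rad 121.2 F tool [ 1.4 -0.2  0.4] M [-0.09  0.13 -0.05] w 12.6 turn [-0.002 -0.007 -0.001]
0.16 [ 3.7 -0.1 -0.8]
0.12 [-1.1 -0.1 -1.5]
0.08 [-6.  -0.1 -2. ]
0.04 [-10.9  -0.1  -2.3]
0.0 [-15.8  -0.1  -2.4]
-0.04 [-20.7  -0.1  -2.3]
-0.08 [-25.6  -0.1  -2. ]
-0.14 [-32.9  -0.1  -1.2]
```

```bash
python3 -m handwheel '[[[0,-0.007,0],[-2,0,-0.5],0.14],[[0,0,0],[-3,0,-0.5],0.14],[[0,0,0],[-3,0,-0.5],0.14],[[0,0,0],[-3,0,-0.3],0.14],[[0,0,0],[-3,0,-0.3],0.14],[[0,0,0],[-3,0,0],0.14],[[0,0,0],[-3,0,0],0.14],[[0,0,0],[-1,0,0],0.14],[[0,0,0],[0,0,0],0.14],[[0,0,0],[0,0,0],0.14]]'
python3 arc.py 36 0 -.04 -.08 -.14
python3 lb.py b6 0
```

```text
t: 32.08
ee_pos: [501.4, 142.1, 192.3]
orientation: [-3.066, 0.0, -0.665]
ft_force: [1.7, -1.5, 3.9]
width: 12.5
t 32.08 bar est mouth frame [-2.7  0.6 79.1] theta -0.022 rad 124.1 F tool [ 3.1  1.5 -2.8] M [-0.29  0.38 -0.04] w 12.5 turn [-0.004 -0.007 -0.001]
0.0 [2.7 0.6 1.6]
-0.04 [-2.2  0.6  1.7]
-0.08 [-7.1  0.6  2. ]
-0.14 [-14.4   0.6   2.8]
t 32.08 pos [501.4 142.1 192.3] turn [-0.004 -0.007 -0.001] shift(now axes) [123.1   1.9 102.7] shift(target axes) [123.8   1.6 101.8] F [ 1.7 -1.5  3.9] w 12.5 q [ 0.34  0.12  2.15 -0.3   0.48  0.58]
```

View pics/b6.png

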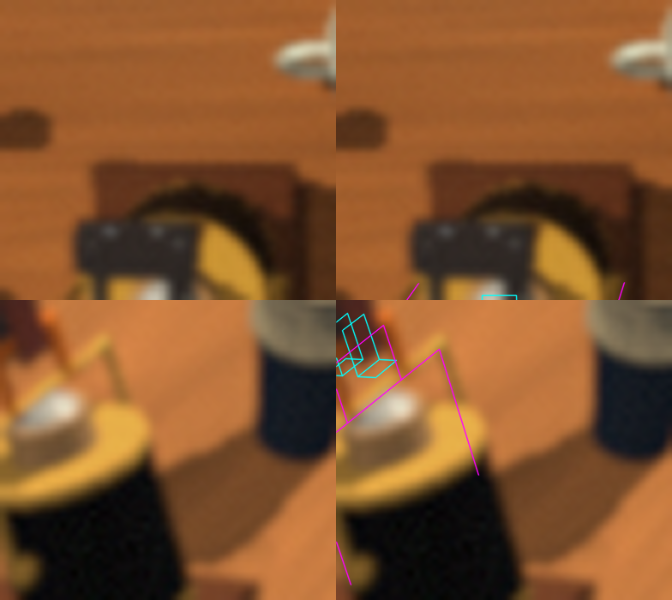

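Near dead centre, with a slight push of about 3 N. Continuing toward the stop.

```bash
python3 -m handwheel '[[[0,-0.007,0],[-2,0,0],0.14],[[0,0,0],[-3,0,0.2],0.14],[[0,0,0],[-3,0,0.3],0.14],[[0,0,0],[-3,0,0.3],0.14],[[0,0,0],[-3,0,0.3],0.14],[[0,0,0],[-3,0,0.3],0.14],[[0,0,0],[-2,0,0],0.14],[[0,0,0],[0,0,0],0.14],[[0,0,0],[0,0,0],0.14],[[0,0,0],[0,0,0],0.14]]'
python3 arc.py 36 0 -.04 -.08 -.14
sed -i 's/\[600,141,200\]/[530,141,200]/' lb.py; python3 lb.py b7 -0.14
```

```text
t: 33.02
ee_pos: [485.9, 142.6, 182.8]
orientation: [-3.066, -0.002, -0.661]
ft_force: [1.9, -0.6, 1.9]
width: 12.4
t 33.02 bar est mouth frame [-20.7   1.1  76.9] theta -0.169 rad 123.6 F tool [ 2.5  0.6 -1. ] M [-0.25  0.21 -0.03] w 12.4 turn [-0.005 -0.005 -0.   ]
0.0 [20.7  1.1 -0.6]
-0.04 [15.8  1.1 -0.5]
-0.08 [11.   1.1 -0.3]
-0.14 [3.7 1.1 0.6]
t 33.02 pos [485.9 142.6 182.8] turn [-0.005 -0.005 -0.   ] shift(now axes) [141.4   2.6 100.3] shift(target axes) [141.9   2.1  99.6] F [ 1.9 -0.6  1.9] w 12.4 q [ 0.35  0.12  2.19 -0.32  0.45  0.61]
```

View pics/b7.png

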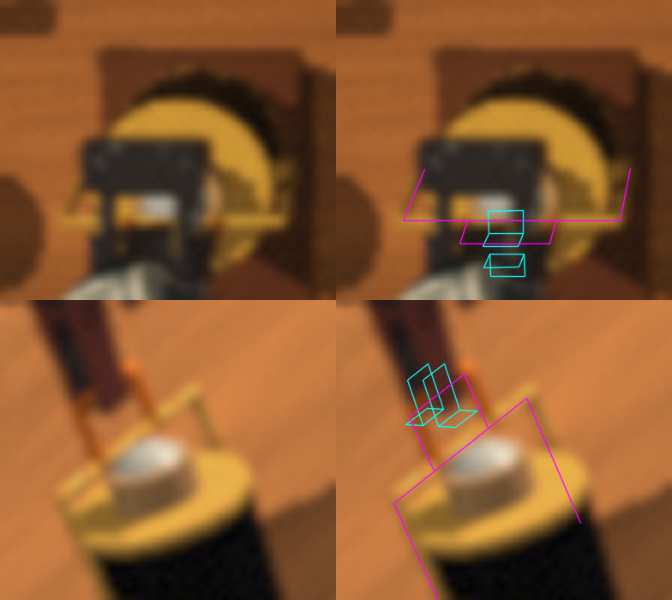

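```bash
python3 -m handwheel '[[[0,0,0],[-1.5,0,0],0.14],[[0,0,0],[-1.5,0,0],0.14],[[0,0,0],[-1.5,0,0],0.14],[[0,0,0],[-1.5,0,0],0.14],[[0,0,0],[0,0,0],0.14],[[0,0,0],[0,0,0],0.14],[[0,0,0],[0,0,0],0.14],[[0,0,0],[0,0,0],0.14],[[0,0,0],[0,0,0],0.14],[[0,0,0],[0,0,0],0.14]]'
python3 arc.py 36 -.14
```

```text
t: 33.95
ee_pos: [485.9, 143.3, 183.1]
orientation: [-3.06, -0.004, -0.678]
ft_force: [3.4, -2.6, 1.0]
width: 12.6
t 33.95 bar est mouth frame [-20.6   1.8  77.1] theta -0.168 rad 123.8 F tool [3.5 2.6 0.5] M [-0.41  0.41  0.02] w 12.6 turn [-0.008 -0.016  0.001]
-0.14 [3.6 1.8 0.8]
```

```bash
python3 -m handwheel '[[[0,0,0],[0,0,0],0.14],[[0,0,0],[0,0,0],0.3],[[0,0,0],[0,0,0],0.3],[[0,0,0],[0,0,0],0.3],[[0,0,0],[0,0,-6],0.3],[[0,0,0],[0,0,-12],0.3],[[0,0,0],[0,0,-20],0.3],[[0,0,0],[0,0,-25],0.3],[[0,0,0],[0,0,-25],0.3],[[0,0,0],[0,0,-15],0.3]]'
python3 -m handwheel '[[[0,0,0],[0,0,-15],0.3],[[0,0,0],[-15,0,-15],0.3],[[0,0,0],[-15,15,-15],0.3],[[0,0,0],[-15,25,-10],0.3],[[0,0,0],[-10,25,0],0.3],[[0,0,0],[0,25,0],0.3],[[0,0,0],[0,15,0],0.3],[[0,0,0],[0,5,0],0.3],[[0,0,0],[0,0,0],0.3],[[0,0,0],[0,0,0],0.3]]'
python3 lb.py b8 -0.14
python3 - <<'E'
from h import *
for n in ['top','scene']: shot(n,n+'9.png')
E
```

```text
t: 34.78
ee_pos: [433.0, 140.8, 273.0]
orientation: [-3.072, -0.004, -0.646]
ft_force: [0.1, 0.3, 0.1]
width: 26.1
t: 35.62
ee_pos: [351.7, 30.0, 306.7]
orientation: [-3.063, -0.015, -0.654]
ft_force: [-0.6, -0.5, -0.4]
width: 26.2
t 35.62 pos [351.7  30.  306.7] turn [-0.012 -0.     0.007] shift(now axes) [ 214.6 -105.8  268.8] shift(target axes) [ 213.9 -110.5  267.4] F [-0.6 -0.5 -0.4] w 26.2 q [ 0.07 -0.41  2.28 -0.02  0.86  0.07]
```

View pics/b8.png

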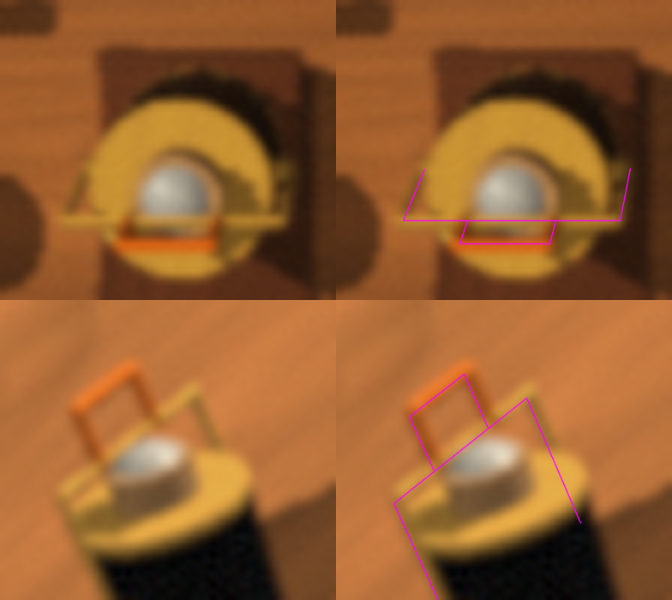

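View pics/scene9.png

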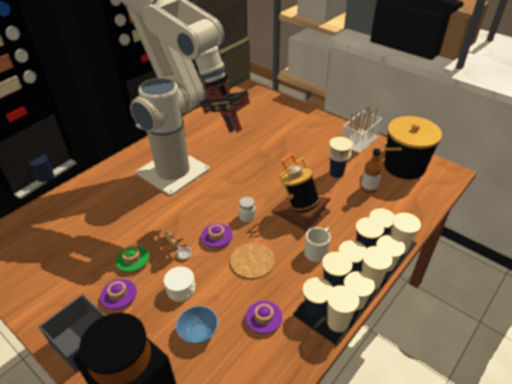

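View pics/top9.png

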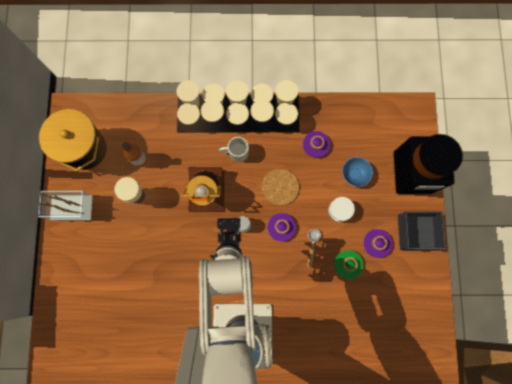

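```bash
python3 -c "
from workcell import ctrl
import numpy as np
o=ctrl.get_obs(); print(o['t'],np.round(o['ft_force'],1)); print(ctrl.close_job())"
```

```text
35.8167 [ 1.1  0.8 -0.4]
the job is handed in; nothing more can be done
None
```

The canister is sealed, and I handed the job in at about 35.8 s of the 58 s allowed.

**Lid:** I took the brass lid with the steel dome off the coaster and seated it in the slanted mouth. At its computed home position it pushed back with about 19 N and would go no further.

**Bail:** I gripped the orange loop, swung it up, then opened the jaws to a loose cage so the bail could rise over the knob. It stopped firmly: a further 6 mm of commanded push moved it nowhere.

**Last checks:**
- After backing off, both cameras show the lid square. The bail lies within about 1–2 pixels of the outline drawn for -0.14 rad. The scene camera is off by about that much everywhere.
- The bystanders and look-alikes look unmoved by eye; I did not measure them.
- The gripper was clear of everything, with about 1 N at the wrist.

**Disagreements:**
- The fingertips were about 20–28 mm shorter along the tool than the stated tool frame. The scene camera showed this, and feeling down towards the lid met no contact at the stated depth. I corrected for it in every later move.
- The stand's yaw came out between -0.03 and +0.03 rad depending on the measurement. I used 0, and everything fitted.

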